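# Load a tray of transformer cans into the free bay of the test dock

## Task

Put the microphone case that was left in the dock's empty bay into the yellow bin, and stand every loose transformer can from the red mat in the empty tray. Then slide the loaded tray fully home into the bay that has no tray, against its back stop, and after that throw the lever behind that bay fully over, away from the robot. Leave the other bay's tray and lever, the bottle, the cup and the screwdriver as they are.

Things in the scene. Friction and masses are not known exactly. Their poses are not given: they have to be found in the camera images.
- dock: Grey test dock fixed to the bench: two open-topped bays side by side, open towards the robot. Origin on the bench midway between the bays; +x from the mouths to the back stop, +y to the left bay. Rails 27 mm high from x = -62 mm, flared guides out to x = -86; stop face at x = +60; block 42 mm high behind it to x = 112; outermost parts at y = +-156. No raised floor.
- bay_left (a point): Bench point amid the left bay (dock +y side, 75 mm from dock origin), where the origin of a tray fully home lies. Bay 138 mm wide between rails; lips on the rails overhang it by 6 mm each side, 23 to 27 mm above the bench, so a tray goes in only by sliding along dock +x on the bench.
- bay_right (a point): The same point of the right bay (dock -y side).
- lever_left (a joint): Throw lever on the block behind the left bay, pivot at dock x = 95, y = +120 mm, z = 44. 0 = off, leaning 0.5 rad towards the robot (dock -x); swings to dock +x; 1.0 = fully on, leaning 0.5 rad away. Stays where it is left; about 1 N at the knob moves it.
- lever_right (a joint): The same lever behind the right bay (dock y = -120 mm).
- knob_left (a point): Centre of the black 18 mm ball on the end of the left lever, 60 mm from its pivot; 97 mm above the bench when off.
- knob_right (a point): The same for the right lever.
- tray: Empty aluminium tray, 120 (x) by 132 (y) mm, floor 4 mm thick, rim 18 mm above its underside, inside 112 by 120 mm, about 0.3 kg. Upright grip fin in its middle: 8 mm thick (y), 50 mm long (x), top at 54 mm. Cans fit three in a row on either side of the fin. Origin: middle of the underside. Either end may go in first.
- done_tray: Tray of the same kind with six cans in it, mass 0.66 kg, already home in one of the two bays (which one varies). Origin: middle of its underside. To be left alone.
- case: Microphone case: steel bar 80 mm (x) by 26 mm (y) by 25 mm high, 0.12 kg, left lying in the bay that has no tray. Origin: middle of its underside.
- bin: Yellow open bin fixed to the bench, 130 mm (x) by 110 mm (y) by 50 mm high, walls and floor 4 mm. Origin: middle of its underside.
- mat: Thin red mat fixed to the bench, 240 (x) by 170 (y) by 3 mm, on which the cans stand at the start. Origin: middle of its underside.
- bottle: Bystander: small amber bottle, 38 mm across, 85 mm high. Origin: middle of its underside.
- cup: Bystander: clear cup, 72 mm across, 80 mm high. Origin: middle of its underside.
- driver: Bystander: black screwdriver lying on the bench beyond the mat, about 200 mm long.
- can1: Transformer can: steel cylinder 30 mm across, 28 mm high, about 60 g, standing on the mat. Origin: middle of its underside. Four to six of the six cans are present; an absent one reads None from the start.
- can2: Transformer can: steel cylinder 30 mm across, 28 mm high, about 60 g, standing on the mat. Origin: middle of its underside. Four to six of the six cans are present; an absent one reads None from the start.
- can3: Transformer can: steel cylinder 30 mm across, 28 mm high, about 60 g, standing on the mat. Origin: middle of its underside. Four to six of the six cans are present; an absent one reads None from the start.
- can4: Transformer can: steel cylinder 30 mm across, 28 mm high, about 60 g, standing on the mat. Origin: middle of its underside. Four to six of the six cans are present; an absent one reads None from the start.
- can5: Transformer can: steel cylinder 30 mm across, 28 mm high, about 60 g, standing on the mat. Origin: middle of its underside. Four to six of the six cans are present; an absent one reads None from the start.
- can6: Transformer can: steel cylinder 30 mm across, 28 mm high, about 60 g, standing on the mat. Origin: middle of its underside. Four to six of the six cans are present; an absent one reads None from the start.
Mind the look-alikes: they are no part of the job. Leave any green look-alike of the can6 alone. Of the things that look like the case, the smaller one is meant.

How it is judged:
By the outcome, as a careful person would: the job done as asked, in the order asked, and still so for the second after the job is handed in, with the robot touching nothing.
Of can1, can2, can3, can4, can5, can6 only 4 to 6 are there at a start; the rules pass over those that are not, and their reading is None.
At some moment in a run one of can1, can2, can3, can4, can5, can6 may be knocked a few centimetres aside while the robot is not near it.
Once in a run the grip may slacken for a moment while it holds something.
It also fails if it takes over 210 s, if anything falls off the work surface, if the arm or the gripper's body presses on something with over 40 N, if the wrist force passes 120 N, or if a joint passes its speed limit or range.

## Robot

A 6-joint arm with a two-finger parallel gripper is mounted at the origin on the work surface. World frame = base frame: x ahead of the robot, y to its left, z up, the work surface at z = 0. Lengths are in m, angles in degrees, forces in N, time in s.
With the tool pointing down it reaches from about 0.375 to 0.9 m from the base axis. Payload 3.1 kg.
Tool frame: the origin (TCP) lies on the centre line of the jaws, within the pads' length; the fingertips stand 19 mm ahead of it and the grasp point (between the pads) is the TCP (tips_ahead is the distance from the TCP to the fingertips, in m); z points along the fingers, y is the line along which they close (so a half turn about z gives the same grasp; the last joint's range is limited). The gripper opens to 87 mm and grips with 3 to 60 N. Pads are 19 mm wide; open, the fingers measure 117 mm over their backs; the gripper's body (75 mm by 190 mm) begins 51 mm behind the grasp point.
Start: joints at [-77.664, 30.224, 82.088, -0, 67.689, -10.227], TCP at [0.24, -0.577, 0.242] pointing down, gripper open.
Joint ranges: [-176.69, 176.69], [-43.24, 126.21], [12.49, 139.97], [-82, 262], [0, 151.66], [-163.58, 163.58]. Speed limits (degrees/s): [159.86, 159.86, 180, 180, 180, 180].

## Interface

Orientations are given as a 3x3 rotation matrix whose columns are the frame's x, y, z axes.
In Python, from rig import read_state, capture, hand_in, trace, landmark_of, tips_ahead gives the robot as it stands.
- The arm moves only by the shell command python3 -m jog 'ROWS'. ROWS is JSON, a list of rows, each an object of numbers: "tx", "ty", "tz": the shift along the tool's x, y, z in cm; "roll": the turn about the tool's z in rad; "jaw": the opening, from 0 (shut) to 1 (fully open). A call has 1 to 8 rows; each row shifts and turns the commanded pose from where the row before left it, along the tool's axes as they then stand; what a row does not reach is not made up. A row lasts 1/10 s, in which the tool goes at most 50 mm and 8.59 degrees, less where a joint would pass 70% of its speed; a pose out of reach is approached as far as the arm can. A call with a gripper value outside its range is refused whole. The fingers move at their own pace and stop on an object; the grip force is fixed at half the most. Time passes only in rows, so rows that do not move let the fingers close. It gives the time, the measured TCP pose, the force, the opening and the grip force at its end, in the units of the state.
- read_state(): the state, without advancing time (a new reading comes with each control period).
- capture(name): name is "side" or "top" or "wrist"; returns a dict with "img" (384x512x3 uint8, red, green, blue), "vertical_fov" (degrees; the focal length in pixels is half the picture's height over the tangent of half this angle, whatever the lens; pixels are square), "cx", "cy" (the principal point, pixels), "cam_to_world" (4x4, takes a point from camera to world coordinates); the wrist camera has in their place "tool_from_camera" (4x4, takes a point from camera to tool coordinates, whose origin is the TCP and whose axes are the flange's). Camera axes: x right, y up, looking along -z (the intrinsics and any distortion apply to the point x, -y, -z); pixel columns grow to the right and rows downward; lengths in m; the calibration is good to about 2 mm. The wrist camera is an equidistant fisheye: a pixel r from the principal point sees the ray r / f radians off the axis. A picture is of the moment at which its call begins: read the wrist's pose just before it. There is no depth.
- hand_in(): hands the job in; it is judged then, once.
Trained networks look in the newest picture that a camera, given by its name, has taken for a name from the list of things; names that differ only in an ending like _2 or _b are one class to them, and where a whole thing is asked for, a point or a joint stands for the part that bears it (a point fixed in the world has none). Each returns a list of dicts, best first, with "p" (0 to 1); they miss things now and then, are a little off and sometimes report something else, mostly with a low value. They report only what shows in the picture. A call takes as long as a camera call. They do not tell look-alikes from the thing itself.
- trace(camera, thing): "pixels" (384x512 bool, what is visible of it) and "bbox" ([left, top, width, height] in pixels, round what is visible of it).
- landmark_of(camera, thing): "point" ([row, column] in pixels: a listed point, or the origin of a listed thing).
The state is a dict: "time_s": time; "joint_positions": joint angles; "qvel": joint speeds; "tau": joint torques, N m; "position": TCP position; "tcp_rot": TCP orientation; "force": force on the tool from outside, world axes, zero at the start; "moment": the same for the moment, N m; "opening": opening from 0.0 (shut) to 1.0 (fully open); "grasp_force": force on a finger pad.
Only numpy, scipy, OpenCV 4.12 (cv2) and the standard library are available. Lean on these libraries where they do the work, as an engineer would, in place of code of your own. Each camera call takes 0.05 s, during which the arm holds its last target. There are 200 camera calls.

## Working session

There is one attempt and no reset: what is moved stays moved. The work goes in short steps, Python scripts to look and compute and a shell command to move; the robot and the scene stay as the last step left them, time stands still between calls to the robot, and variables do not carry over. Pictures are saved under pics/ and viewed, at most 14 in all, crops included, and the job is handed in when it is done.

```bash
mkdir -p pics; ls; python3 - <<'E'
from rig import *
import cv2
s=read_state();print(s)
for c in("top","side"):
    d=capture(c);cv2.imwrite(f"pics/{c}0.png",cv2.resize(d["img"][:,:,::-1],None,fx=1.5,fy=1.5))
    print(c,{k:v for k,v in d.items() if k!="img"})
E
```

```text
pics
{'time_s': 0.0, 'joint_positions': array([-7.76648042e+01,  3.02798879e+01,  8.21576406e+01, -1.20614234e-03,
        6.76899514e+01, -1.02282908e+01]), 'qvel': array([-0.06748515, -0.01122116,  0.03419786,  0.00768381, -0.07378043,
        0.004723  ]), 'tau': array([-1.11835134e-04, -4.40037596e+01, -1.76594746e+01,  6.33885898e-02,
        5.82536019e-02, -1.80034876e-04]), 'position': array([ 0.23967475, -0.57645005,  0.24055476]), 'tcp_rot': array([[ 9.23451951e-01,  3.83713760e-01, -4.94341017e-04],
       [ 3.83713894e-01, -9.23449479e-01,  2.16941649e-03],
       [ 3.75936002e-04, -2.19303740e-03, -9.99997525e-01]]), 'force': array([-0.11921045, -0.27423436, -0.29862267]), 'moment': array([-0.07292254, -0.01095776, -0.06376617]), 'grasp_force': 0.0, 'opening': 0.9995096849506329}
top {'vertical_fov': 54.455413990532406, 'cx': 255.6398512712092, 'cy': 184.7328285901677, 'cam_to_world': array([[ 0.07768311,  0.96868103, -0.23584399,  0.40685734],
       [-0.99696954,  0.07645811, -0.01434922, -0.02133657],
       [ 0.00413237,  0.23624397,  0.97168499,  0.93710193],
       [ 0.        ,  0.        ,  0.        ,  1.        ]])}
side {'vertical_fov': 52.37287363197731, 'cx': 258.59657774118506, 'cy': 188.27835162739464, 'cam_to_world': array([[-0.94594549,  0.24179865, -0.21614933,  0.3931236 ],
       [-0.32425815, -0.71869148,  0.61509285,  0.60305548],
       [-0.00661606,  0.65193249,  0.75824815,  0.84099318],
       [ 0.        ,  0.        ,  0.        ,  1.        ]])}
```

View pics/top0.png

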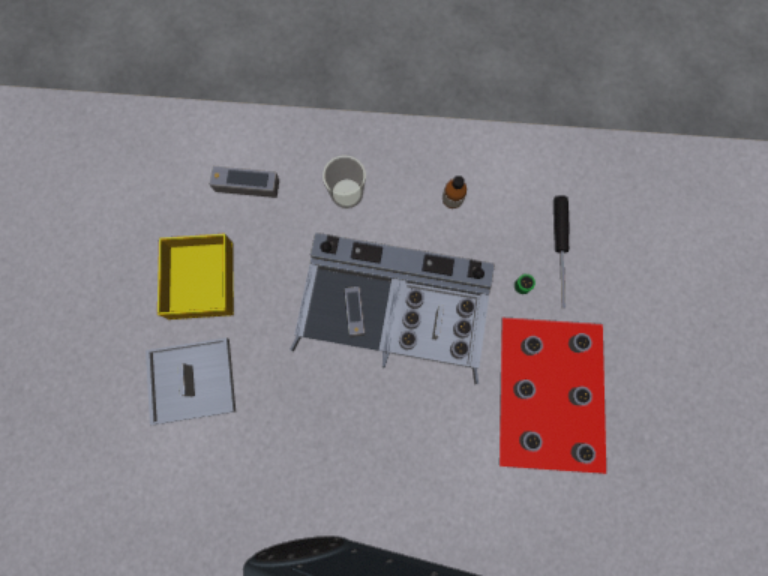

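View pics/side0.png

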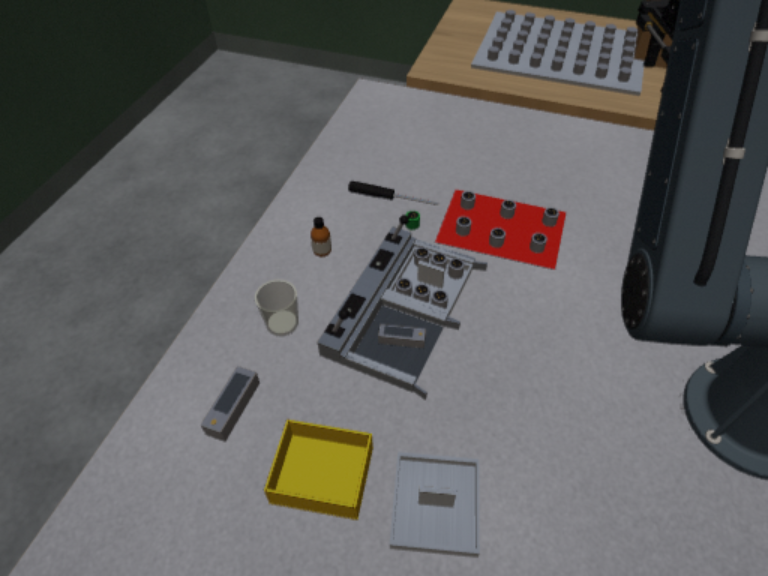

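The top view (1.5x scale) shows:
- tray at (192,382)
- bin at (195,275)
- case in the left, tray-less bay at (355,310), with the larger look-alike lying free at (244,180)
- six cans on the mat, with the green look-alike off it at (526,284)

The small bar in the bay fits "the smaller one, left in the bay", so that is the case.

```bash
cat > h.py <<'E'
import numpy as np, cv2
from rig import *
def K(d):
    f=d["img"].shape[0]/2/np.tan(np.radians(d["vertical_fov"]/2)); return f,d["cx"],d["cy"]
def rays(d,uv):                       # uv: (n,2) col,row -> origin, dirs (top/side)
    f,cx,cy=K(d); uv=np.atleast_2d(uv).astype(float)
    v=np.c_[(uv[:,0]-cx)/f,-(uv[:,1]-cy)/f,-np.ones(len(uv))]
    M=d["cam_to_world"]; return M[:3,3],v@M[:3,:3].T
def wrays(d,uv,s):                    # wrist fisheye
    f,cx,cy=K(d); uv=np.atleast_2d(uv).astype(float)
    p=uv-[cx,cy]; r=np.hypot(*p.T); th=r/f; k=np.where(r>1e-9,np.sin(th)/np.maximum(r,1e-9),1/f)
    v=np.c_[p[:,0]*k,-p[:,1]*k,-np.cos(th)]; T=d["tool_from_camera"]; R=s["tcp_rot"]
    return s["position"]+R@T[:3,3], v@T[:3,:3].T@R.T
def plane(o,v,z): return o+v*((z-o[2])/v[:,2])[:,None]
def tri(o1,v1,o2,v2):
    A=[];b=[]
    for o,v in((o1,v1),(o2,v2)):
        v=v/np.linalg.norm(v);P=np.eye(3)-np.outer(v,v);A.append(P);b.append(P@o)
    x=np.linalg.lstsq(np.vstack(A),np.hstack(b),rcond=None)[0]; return x
def go(x,y,z=None,yaw=None):
    """deltas in tool axes (cm), from measured pose; yaw = world angle (deg) of the tool y (closing) axis, mod 180"""
    s=read_state();R=s["tcp_rot"];p=s["position"]
    t=np.array([x,y,p[2] if z is None else z]); d=R.T@(t-p)*100
    a=np.degrees(np.arctan2(R[1,1],R[0,1])); out=f"t={s['time_s']:.1f} pos={p.round(4)} yawy={a:.1f} d(cm)={d.round(2)}"
    if yaw is not None:
        w=(yaw-a+90)%180-90; out+=f" roll(rad about tool z)={-np.radians(w):.3f} j6={s['joint_positions'][5]:.0f}"
    print(out)
E
python3 - <<'E'
from h import *
D={c:capture(c) for c in("top","side")}
for n in["dock","bay_left","bay_right","knob_left","knob_right","tray","done_tray","case","bin","mat","bottle","cup","can1"]:
    r={c:[x for x in landmark_of(c,n) if x["p"]>.3] for c in D}
    zz=.097 if "knob" in n else .003 if n=="can1" else 0
    for c in D:
        for x in r[c]:
            print(n,c,round(x["p"],2),np.round(x["point"]),plane(*rays(D[c],x["point"][::-1]),zz)[0].round(4)[:2])
for n,z in(("tray",.018),("case",.025),("bin",.05),("done_tray",.018)):
  for t in trace("top",n)[:2]:
    ys,xs=np.nonzero(t["pixels"]); P=plane(*rays(D["top"],np.c_[xs,ys]),z)[:,:2]
    print(n,round(t["p"],2),t["bbox"],[np.round(q,4) for q in cv2.minAreaRect(np.float32(P*1000))])
E
```

```text
dock top 0.65 [209. 261.] [ 0.5711 -0.0271]
dock side 0.68 [146. 268.] [ 0.662  -0.2541]
dock side 0.61 [210. 278.] [ 0.5581 -0.0235]
bay_right side 0.55 [208. 227.] [0.6908 0.0155]
knob_left top 0.47 [163. 220.] [0.6558 0.0785]
knob_left side 0.39 [207. 229.] [0.6528 0.0788]
knob_right top 0.37 [180. 318.] [ 0.6335 -0.1533]
knob_right side 0.52 [148. 270.] [ 0.6221 -0.1493]
tray top 0.72 [254. 129.] [0.4332 0.2907]
tray side 0.78 [335. 289.] [0.437  0.2921]
done_tray top 0.66 [218. 290.] [ 0.5549 -0.0996]
done_tray side 0.69 [189. 286.] [ 0.5577 -0.1032]
case top 0.76 [124. 167.] [0.7843 0.2427]
case top 0.62 [208. 238.] [0.5696 0.0312]
case top 0.33 [263. 366.] [ 0.4582 -0.293 ]
case side 0.92 [224. 268.] [0.5687 0.0284]
bin top 0.68 [188. 131.] [0.5996 0.3117]
bin top 0.43 [209. 238.] [0.5669 0.033 ]
bin side 0.71 [318. 215.] [0.6004 0.31  ]
mat top 0.81 [264. 368.] [ 0.4561 -0.2975]
mat top 0.37 [164. 218.] [0.6815 0.0937]
mat side 0.98 [150. 336.] [ 0.4571 -0.3023]
bottle top 0.64 [131. 302.] [ 0.7927 -0.1198]
bottle side 0.5 [164. 212.] [ 0.7951 -0.1239]
cup top 0.9 [128. 232.]
[... 559 characters left out ...]
[162. 331.] [ 0.4599 -0.2443]
can1 side 0.45 [139. 311.] [ 0.5412 -0.3267]
can1 side 0.43 [153. 309.] [ 0.5314 -0.262 ]
tray 0.67 [97.2, 225.7, 59.7, 58.8] [array([435.0029, 291.3618]), array([121.9225, 136.5215]), np.float64(13.2415)]
case 0.78 [140.4, 108.7, 46.0, 24.6] [array([781.3793, 249.0914]), array([121.6096,  48.4289]), np.float64(89.0326)]
case 0.73 [229.8, 191.5, 13.1, 29.1] [array([568.9199,  37.8127]), array([84.848 , 27.5113]), np.float64(10.9022)]
bin 0.68 [103.2, 154.5, 52.9, 58.6] [array([601.457 , 298.5841]), array([139.0246, 122.4775]), np.float64(8.2539)]
done_tray 0.37 [214.1, 161.0, 10.2, 8.3] [array([676.8763,  94.2397]), array([16.0773, 23.0677]), np.float64(4.5292)]
```

```bash
python3 -c "
from h import *
go(.52,.04,.24,101)"
```

```text
t=1.7 pos=[ 0.2398 -0.5771  0.2415] yawy=-67.4 d(cm)=[ 49.55 -46.24   0.16] roll(rad about tool z)=0.202 j6=-10
```

```bash
python3 -m jog '[{"tx":3.5,"ty":-3.3},{"tx":3.5,"ty":-3.3},{"tx":3.5,"ty":-3.3},{"tx":3.5,"ty":-3.3},{"tx":3.5,"ty":-3.3},{"tx":3.5,"ty":-3.3},{"tx":3.5,"ty":-3.3},{"tx":3.5,"ty":-3.3}]' >/dev/null
python3 -m jog '[{"tx":3.5,"ty":-3.3},{"tx":3.5,"ty":-3.3},{"tx":3.5,"ty":-3.3},{"tx":3.5,"ty":-3.3},{"tx":3.5,"ty":-3.3},{"tx":3.5,"ty":-3.3},{"roll":0.1},{"roll":0.1}]'
python3 - <<'E'
from h import *
go(.569,.032,.10,101)
s=read_state();d=capture("wrist");print(K(d),d["tool_from_camera"].round(3).tolist())
cv2.imwrite("pics/w1.png",cv2.resize(d["img"][:,:,::-1],None,fx=1.5,fy=1.5))
for n,z in(("case",0),("knob_left",.097),("knob_right",.097),("bay_left",0),("bay_right",0),("dock",0),("done_tray",0)):
    for x in landmark_of("wrist",n)[:2]:print(n,round(x["p"],2),np.round(x["point"]),plane(*wrays(d,x["point"][::-1],s),z)[0].round(4))
for t in trace("wrist","case")[:2]:
    ys,xs=np.nonzero(t["pixels"]); P=plane(*wrays(d,np.c_[xs,ys],s),.025)[:,:2]
    print(t["p"],t["bbox"],cv2.minAreaRect(np.float32(P*1000)))
E
```

```text
t=1.7 pos=[ 0.2398 -0.5771  0.2415] yawy=-67.4 d(cm)=[ 53.77 -43.62  14.16] roll(rad about tool z)=0.202 j6=-10
(np.float64(297.3186396354542), 262.7347881899976, 192.2542190239819) [[0.001, 0.97, 0.243, 0.066], [1.0, -0.0, -0.001, 0.0], [-0.001, 0.243, -0.97, -0.144], [0.0, 0.0, 0.0, 1.0]]
dock 0.74 [ 17. 142.] [ 0.3775 -0.3395  0.    ]$[0]: bad value
$[0]: bad value
```

View pics/w1.png

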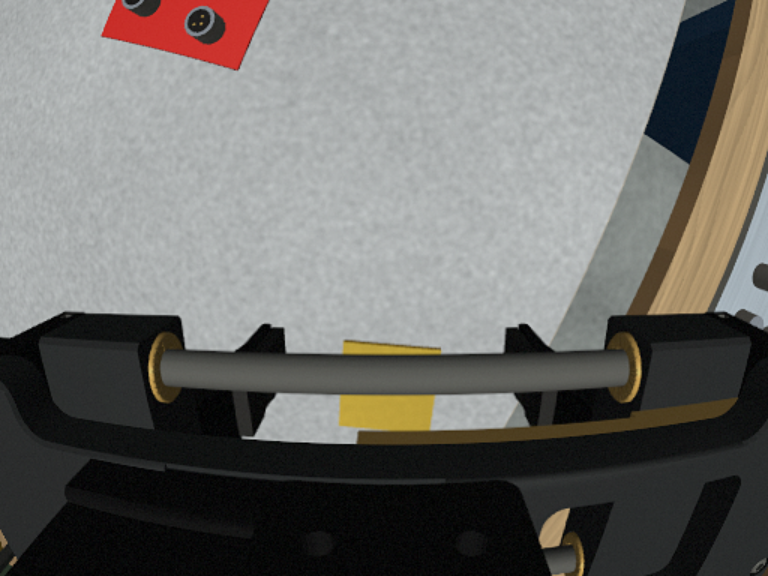

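The picture shows the start pose: the move was refused ("bad value"), so nothing moved. I'll try rows with every key.

```bash
python3 -m jog '[{"tx":3.5,"ty":-3.3,"tz":0,"roll":0,"jaw":1}]'; python3 -m jog '[{"tx":3.5,"ty":-3.3,"jaw":1}]'; python3 -m jog '[{"tx":3.5,"ty":-3.3,"tz":0,"roll":0}]'
```

```text
time_s: 2.25
position: [0.258, -0.5386, 0.2418]
tcp_rot: [[0.925, 0.379, 0.0], [0.379, -0.925, -0.007], [-0.002, 0.007, -1.0]]
force: [1.9, 0.6, 0.6]
opening: 1.001
grasp_force: 0.0$[0]: bad value
$[0]: bad value
```

```bash
python3 -m jog '[{"tx":3.5,"ty":-3.3,"tz":0,"roll":0,"jaw":1},{"tx":3.5,"ty":-3.3,"tz":0,"roll":0,"jaw":1},{"tx":3.5,"ty":-3.3,"tz":0,"roll":0,"jaw":1},{"tx":3.5,"ty":-3.3,"tz":0,"roll":0,"jaw":1},{"tx":3.5,"ty":-3.3,"tz":0,"roll":0,"jaw":1},{"tx":3.5,"ty":-3.3,"tz":0,"roll":0,"jaw":1},{"tx":3.5,"ty":-3.3,"tz":0,"roll":0,"jaw":1},{"tx":3.5,"ty":-3.3,"tz":0,"roll":0,"jaw":1}]' >/dev/null
python3 -m jog '[{"tx":3.5,"ty":-3.3,"tz":0,"roll":0,"jaw":1},{"tx":3.5,"ty":-3.3,"tz":0,"roll":0,"jaw":1},{"tx":3.5,"ty":-3.3,"tz":0,"roll":0,"jaw":1},{"tx":3.5,"ty":-3.3,"tz":0,"roll":0,"jaw":1},{"tx":3.5,"ty":-3.3,"tz":0,"roll":0,"jaw":0.6},{"tx":0,"ty":0,"tz":0,"roll":0.1,"jaw":0.6},{"tx":0,"ty":0,"tz":0,"roll":0.1,"jaw":0.6},{"tx":0,"ty":0,"tz":0,"roll":0,"jaw":0.6}]'
cat > wl.py <<'E'
from h import *
import sys
s=read_state();d=capture("wrist")
cv2.imwrite(sys.argv[1],cv2.resize(d["img"][:,:,::-1],None,fx=1.5,fy=1.5))
for n,z in(("case",0),("knob_left",.097),("knob_right",.097),("bay_left",0),("bay_right",0),("dock",0),("done_tray",0)):
    for x in landmark_of("wrist",n)[:2]:print(n,round(x["p"],2),np.round(x["point"]),plane(*wrays(d,x["point"][::-1],s),z)[0].round(4))
for t in trace("wrist","case")[:2]:
    ys,xs=np.nonzero(t["pixels"]); P=plane(*wrays(d,np.c_[xs,ys],s),.025)[:,:2]
    print(t["p"],t["bbox"],cv2.minAreaRect(np.float32(P*1000)))
go(.569,.032,.10,101)
E
python3 wl.py pics/w2.png
```

```text
time_s: 3.85
position: [0.5151, 0.0382, 0.2416]
tcp_rot: [[0.981, 0.194, 0.0], [0.194, -0.981, -0.0], [0.0, 0.0, -1.0]]
force: [0.0, -0.3, -0.5]
opening: 0.724
grasp_force: 0.0
case 0.64 [131. 272.] [0.5672 0.0355 0.    ]
case 0.52 [ 39. 241.] [0.6796 0.099  0.    ]
knob_left 0.5 [ 38. 244.] [0.6559 0.0836 0.097 ]
knob_right 0.76 [122. 452.] [ 0.6296 -0.1543  0.097 ]
knob_right 0.58 [ 36. 243.] [0.6577 0.0854 0.097 ]
bay_right 0.69 [200. 486.] [ 0.546  -0.3391  0.    ]
dock 0.73 [142. 318.] [ 0.5667 -0.0255  0.    ]
done_tray 0.56 [158. 368.] [ 0.5614 -0.1     0.    ]
0.8 [264.5, 97.7, 22.2, 66.0] ((570.3324584960938, 36.48784637451172), (79.45869445800781, 25.361433029174805), 11.212939262390137)
t=4.3 pos=[0.515  0.0372 0.2416] yawy=-78.9 d(cm)=[ 5.2   1.55 14.16] roll(rad about tool z)=0.002 j6=71
```

View pics/w2.png

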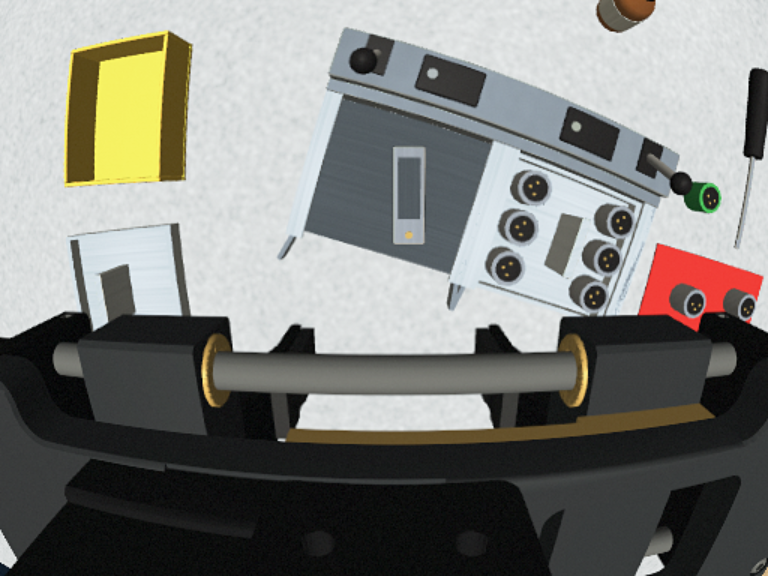

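The case is at (409,195) in this enlarged view: a small silver bar in the left bay, measuring 79 x 25 mm, which matches. Grasping it.

```bash
python3 -m jog '[{"tx":2.7,"ty":0.6,"tz":0,"roll":0,"jaw":0.55},{"tx":2.7,"ty":0.6,"tz":2,"roll":0,"jaw":0.55},{"tx":0,"ty":0,"tz":4.5,"roll":0,"jaw":0.55},{"tx":0,"ty":0,"tz":4.5,"roll":0,"jaw":0.55},{"tx":0,"ty":0,"tz":4.5,"roll":0,"jaw":0.55},{"tx":0,"ty":0,"tz":3,"roll":0,"jaw":0.55},{"tx":0,"ty":0,"tz":1.5,"roll":0,"jaw":0.55},{"tx":0,"ty":0,"tz":1,"roll":0,"jaw":0.55}]'; python3 -c "
from h import *
go(.570,.036,.023,101.2)"
```

```text
time_s: 5.1
position: [0.5702, 0.036, 0.0304]
tcp_rot: [[0.981, 0.192, -0.001], [0.193, -0.981, 0.0], [-0.001, -0.0, -1.0]]
force: [-0.2, 0.2, -0.0]
opening: 0.549
grasp_force: 0.0
t=5.1 pos=[0.5702 0.036  0.0304] yawy=-78.9 d(cm)=[-0.02  0.    0.74] roll(rad about tool z)=-0.002 j6=71
```

```bash
python3 -m jog '[{"tx":0,"ty":0,"tz":0.8,"roll":0,"jaw":0.55},{"tx":0,"ty":0,"tz":0,"roll":0,"jaw":0},{"tx":0,"ty":0,"tz":0,"roll":0,"jaw":0},{"tx":0,"ty":0,"tz":0,"roll":0,"jaw":0},{"tx":0,"ty":0,"tz":0,"roll":0,"jaw":0},{"tx":0,"ty":0,"tz":0,"roll":0,"jaw":0}]'; python3 -m jog '[{"tx":0,"ty":0,"tz":-3,"roll":0,"jaw":0},{"tx":0,"ty":0,"tz":-4,"roll":0,"jaw":0},{"tx":0,"ty":0,"tz":-4,"roll":0,"jaw":0},{"tx":0,"ty":0,"tz":-3,"roll":0,"jaw":0}]'
python3 -c "
from h import *
go(.601,.305,.14,101.2)"
```

```text
time_s: 5.7
position: [0.5711, 0.0362, 0.0246]
tcp_rot: [[0.981, 0.193, 0.002], [0.193, -0.981, -0.0], [0.002, 0.001, -1.0]]
force: [-1.2, 0.8, 5.7]
opening: 0.297
grasp_force: 30.0
time_s: 6.1
position: [0.5707, 0.0361, 0.1659]
tcp_rot: [[0.981, 0.193, 0.002], [0.193, -0.981, -0.0], [0.002, 0.001, -1.0]]
force: [1.0, 0.3, -1.4]
opening: 0.297
grasp_force: 30.0
t=6.1 pos=[0.5707 0.0361 0.1659] yawy=-78.9 d(cm)=[  8.15 -25.81   2.58] roll(rad about tool z)=-0.002 j6=71
```

```bash
python3 -m jog '[{"tx":1.4,"ty":-4.3,"tz":0,"roll":0,"jaw":0},{"tx":1.4,"ty":-4.3,"tz":0,"roll":0,"jaw":0},{"tx":1.4,"ty":-4.3,"tz":0,"roll":0,"jaw":0},{"tx":1.4,"ty":-4.3,"tz":0,"roll":0,"jaw":0},{"tx":1.3,"ty":-4.3,"tz":0,"roll":0,"jaw":0},{"tx":1.3,"ty":-4.3,"tz":0,"roll":0,"jaw":0},{"tx":0,"ty":0,"tz":0,"roll":0,"jaw":0}]'; python3 - <<'E'
from h import *
go(.601,.306,.036,101.2)
s=read_state();d=capture("wrist")
cv2.imwrite("pics/w3.png",d["img"][:,:,::-1])
for t in trace("wrist","bin")[:1]:
    ys,xs=np.nonzero(t["pixels"]); P=plane(*wrays(d,np.c_[xs,ys],s),.05)[:,:2]
    print(t["p"],t["bbox"],cv2.minAreaRect(np.float32(P*1000)))
E
```

```text
time_s: 6.8
position: [0.6008, 0.3111, 0.1635]
tcp_rot: [[0.98, 0.198, 0.002], [0.198, -0.98, 0.003], [0.002, -0.003, -1.0]]
force: [0.1, -0.4, -1.1]
opening: 0.296
grasp_force: 30.0
t=6.8 pos=[0.6008 0.3111 0.1635] yawy=-78.6 d(cm)=[-0.11  0.53 12.75] roll(rad about tool z)=0.004 j6=96
0.74 [210.7, 115.4, 127.9, 122.0] ((616.2190551757812, 305.755615234375), (111.67151641845703, 111.40574645996094), 9.304510116577148)
```

View pics/w3.png

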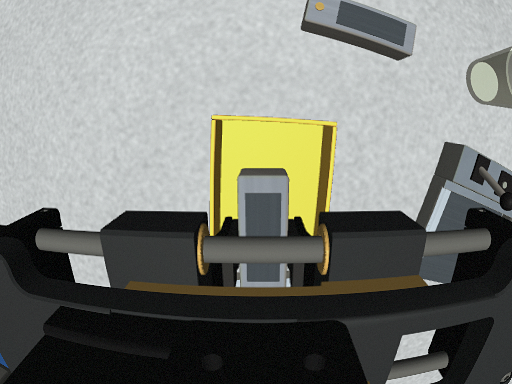

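The case hangs centred over the yellow bin (bin columns 211 to 337, case at column 263). Lowering and releasing.

```bash
python3 -m jog '[{"tx":0.3,"ty":0.5,"tz":3,"roll":0,"jaw":0},{"tx":0,"ty":0,"tz":4,"roll":0,"jaw":0},{"tx":0,"ty":0,"tz":3.5,"roll":0,"jaw":0},{"tx":0,"ty":0,"tz":1.7,"roll":0,"jaw":0},{"tx":0,"ty":0,"tz":0,"roll":0,"jaw":0},{"tx":0,"ty":0,"tz":0,"roll":0,"jaw":0.5},{"tx":0,"ty":0,"tz":0,"roll":0,"jaw":0.5},{"tx":0,"ty":0,"tz":0,"roll":0,"jaw":0.5}]'; python3 -m jog '[{"tx":0,"ty":0,"tz":-4,"roll":0,"jaw":0.5},{"tx":0,"ty":0,"tz":-4.5,"roll":0,"jaw":0.5},{"tx":0,"ty":0,"tz":-4.5,"roll":0,"jaw":0.5},{"tx":-1,"ty":-0.5,"tz":-4,"roll":0,"jaw":0.5},{"tx":-4,"ty":-1,"tz":-2,"roll":0,"jaw":0.5},{"tx":-4.5,"ty":-1,"tz":0,"roll":0,"jaw":0.5},{"tx":-4.5,"ty":-1,"tz":0,"roll":0,"jaw":0.5},{"tx":-4.5,"ty":-1,"tz":0,"roll":0,"jaw":0.7}]'
python3 - <<'E'
from h import *
go(.38,.29,.24,103)
D={c:capture(c) for c in("top","side")}; print(len(D))
for n,z in(("tray",.018),):
  for t in trace("top",n)[:1]:
    ys,xs=np.nonzero(t["pixels"]); P=plane(*rays(D["top"],np.c_[xs,ys]),z)[:,:2]
    print(n,round(t["p"],2),t["bbox"],cv2.minAreaRect(np.float32(P*1000)))
for t in trace("top","case")+trace("side","case"): print(t["p"],t["bbox"])
cv2.imwrite("pics/t4.png",cv2.resize(np.hstack([D["top"]["img"][120:330,80:240],D["side"]["img"][230:384,120:340][:210].repeat(1,0)[:154]]) if 0 else D["top"]["img"][130:330,80:420],None,fx=2.2,fy=2.2)[:,:,::-1])
E
```

```text
time_s: 7.7
position: [0.6066, 0.3012, 0.044]
tcp_rot: [[0.981, 0.193, 0.004], [0.193, -0.981, 0.001], [0.004, -0.0, -1.0]]
force: [-0.3, 0.6, -0.9]
opening: 0.46
grasp_force: 0.0
time_s: 8.5
position: [0.4134, 0.3094, 0.2334]
tcp_rot: [[0.981, 0.192, 0.003], [0.192, -0.981, 0.002], [0.004, -0.001, -1.0]]
force: [0.2, -0.1, -0.4]
opening: 0.536
grasp_force: 0.0
t=8.5 pos=[0.4134 0.3094 0.2334] yawy=-78.9 d(cm)=[-3.65  1.26 -0.68] roll(rad about tool z)=-0.033 j6=103
2
tray 0.97 [100.6, 224.1, 54.1, 59.2] ((435.6042175292969, 290.306396484375), (125.10692596435547, 134.5160675048828), 13.3151273727417)
0.88 [140.0, 111.1, 45.0, 21.9]
0.83 [196.8, 302.0, 39.3, 20.0]
0.65 [133.5, 244.5, 37.0, 44.6]
```

View pics/t4.png

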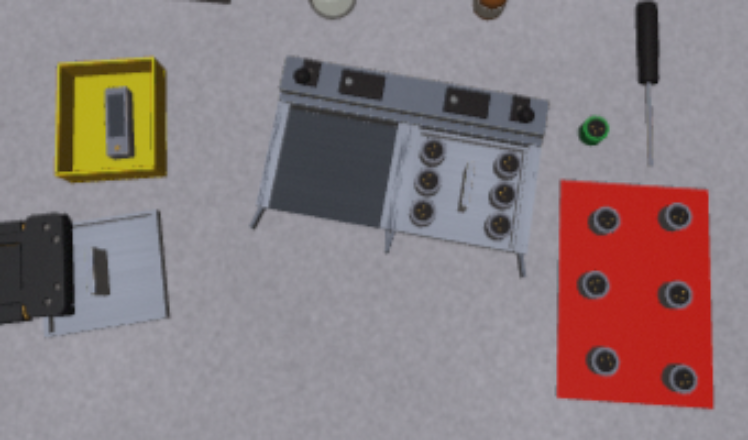

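Case is lying flat in the bin at (117,120). Next I measure the tray precisely with the wrist camera.

```bash
python3 -m jog '[{"tx":-3,"ty":0,"tz":0,"roll":0,"jaw":0.7},{"tx":-3,"ty":0,"tz":0,"roll":0,"jaw":0.7},{"tx":0,"ty":0,"tz":0,"roll":0,"jaw":0.7},{"tx":0,"ty":0,"tz":0,"roll":0,"jaw":0.7}]' >/dev/null; python3 - <<'E'
from h import *
s=read_state();d=capture("wrist")
cv2.imwrite("pics/w5.png",cv2.resize(d["img"][:,:,::-1],None,fx=1.5,fy=1.5))
for x in landmark_of("wrist","tray")[:1]:print(x["p"],x["point"],plane(*wrays(d,x["point"][::-1],s),0)[0].round(4))
for t in trace("wrist","tray")[:1]:
    ys,xs=np.nonzero(t["pixels"]); P=plane(*wrays(d,np.c_[xs,ys],s),.018)[:,:2]
    print(t["p"],t["bbox"],cv2.minAreaRect(np.float32(P*1000)))
go(.46,-.246,.24,103)
E
```

```text
0.71 [113.4, 279.5] [0.4352 0.2915 0.    ]
0.64 [224.2, 65.1, 113.0, 98.7] ((435.6701965332031, 293.42523193359375), (123.24757385253906, 134.05908203125), 13.639002799987793)
t=9.3 pos=[0.3583 0.2983 0.2319] yawy=-79.0 d(cm)=[-0.45 55.37 -0.84] roll(rad about tool z)=-0.034 j6=105
```

View pics/w5.png

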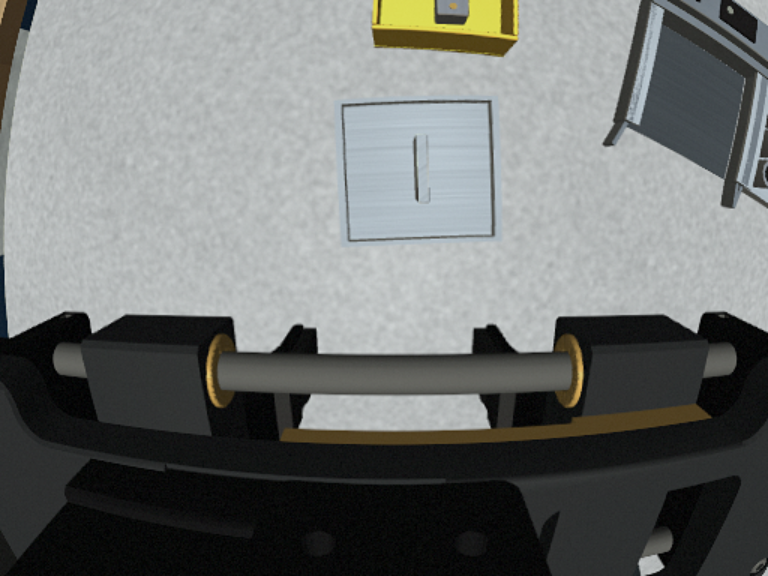

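```bash
cat >> h.py <<'E'
def proj(d,P,s=None):
    f,cx,cy=K(d)
    if s is None:
        M=d["cam_to_world"]; q=(P-M[:3,3])@M[:3,:3]
        return np.c_[cx+f*q[:,0]/-q[:,2],cy-f*q[:,1]/-q[:,2]]
    T=d["tool_from_camera"]; q=((P-s["position"])@s["tcp_rot"]-T[:3,3])@T[:3,:3]
    r=np.hypot(q[:,0],q[:,1]); th=np.arctan2(r,-q[:,2]); k=f*th/r
    return np.c_[cx+q[:,0]*k,cy-q[:,1]*k]
A=np.linspace(0,2*np.pi,48,endpoint=False)
def cyl(x,y,z0,z1,r=.015): return np.vstack([np.c_[x+r*np.cos(A),y+r*np.sin(A),0*A+z] for z in(z0,z1)])
def cans(cam,z0=.003):
    s=read_state();d=capture(cam); s=s if cam=="wrist" else None; out=[]
    L=trace(cam,"can1"); f=rays if s is None else lambda d,u:wrays(d,u,s)
    for t in L:
        if t["p"]<.4: continue
        ys,xs=np.nonzero(t["pixels"]); m=np.array([xs.min()+xs.max()+1,ys.min()+ys.max()+1])/2
        p=plane(*f(d,m),z0+.014)[0,:2]
        for _ in range(6):
            u=proj(d,cyl(*p,z0,z0+.028),s); c=(u.min(0)+u.max(0))/2
            p=p+plane(*f(d,m),z0+.014)[0,:2]-plane(*f(d,c),z0+.014)[0,:2]
        w=np.ptp(u,axis=0); out.append((p.round(4),round(float(t["p"]),2),np.round([np.ptp(xs)+1-w[0],np.ptp(ys)+1-w[1]],1),m))
    return d,sorted(out,key=lambda o:tuple(o[0]))
TRAY=[.4355,.2925,13.4]
def slot(i,j,yc=.040,dx=.037):       # i=-1,0,1 along tray x; j=+-1 side
    c,s=np.cos(np.radians(TRAY[2])),np.sin(np.radians(TRAY[2])); return np.array(TRAY[:2])+[c*i*dx-s*j*yc,s*i*dx+c*j*yc]
E
python3 -m jog '[{"tx":0,"ty":4.6,"tz":-0.8,"roll":-0.04,"jaw":0.7},{"tx":0,"ty":4.6,"tz":0,"roll":0,"jaw":0.7},{"tx":0,"ty":4.6,"tz":0,"roll":0,"jaw":0.7},{"tx":0,"ty":4.6,"tz":0,"roll":0,"jaw":0.7},{"tx":0,"ty":4.6,"tz":0,"roll":0,"jaw":0.7},{"tx":0,"ty":4.6,"tz":0,"roll":0,"jaw":0.7},{"tx":0,"ty":4.6,"tz":0,"roll":0,"jaw":0.7},{"tx":0,"ty":4.6,"tz":0,"roll":0,"jaw":0.7}]' >/dev/null
python3 -m jog '[{"tx":0,"ty":4.6,"tz":0,"roll":0,"jaw":0.7},{"tx":0,"ty":4.6,"tz":0,"roll":0,"jaw":0.7},{"tx":0,"ty":4.6,"tz":0,"roll":0,"jaw":0.7},{"tx":-1,"ty":4.6,"tz":0,"roll":0,"jaw":0.7},{"tx":-4,"ty":0,"tz":0,"roll":0,"jaw":0.7},{"tx":-4,"ty":0,"tz":0,"roll":0,"jaw":0.7},{"tx":0,"ty":0,"tz":0,"roll":0,"jaw":0.7},{"tx":0,"ty":0,"tz":0,"roll":0,"jaw":0.7}]'
python3 - <<'E'
from h import *
for c in("top","side","wrist"):
    d,L=cans(c); print(c)
    for o in L: print(*o)
cv2.imwrite("pics/w6.png",d["img"][:,:,::-1])
E
```

```text
time_s: 10.9
position: [0.3948, -0.262, 0.2397]
tcp_rot: [[0.973, 0.229, 0.001], [0.229, -0.973, -0.001], [0.001, 0.001, -1.0]]
force: [0.4, -0.2, 0.5]
opening: 0.696
grasp_force: 0.0
top
[ 0.4584 -0.3392] 0.43 [-0.5 -1. ] [387. 264.]
[ 0.4621 -0.2486] 0.53 [-0.3 -0.1] [349.5 259.5]
[ 0.532  -0.2584] 0.52 [0.9 0.5] [354. 231.]
[ 0.5446 -0.3397] 0.49 [-2.1 -2.5] [387.  228.5]
side
[ 0.3697 -0.337 ] 0.49 [0.2 0.6] [367. 145.]
[ 0.3805 -0.2542] 0.66 [-0.1 -1. ] [359.  162.5]
[ 0.4574 -0.334 ] 0.45 [-0.1 -0.2] [338.5 139.5]
[ 0.5407 -0.3356] 0.48 [-1.4 -2. ] [312.5 133.5]
[ 0.6331 -0.2394] 0.58 [-1.  -1.4] [275.5 147. ]
wrist
[ 0.3726 -0.3421] 0.61 [-0.4 -1.1] [319.  204.5]
[ 0.3836 -0.2598] 0.86 [-0.6  0.2] [259. 182.]
[ 0.4604 -0.3389] 0.9 [-2.3 -0.2] [335.  138.5]
[ 0.4638 -0.248 ] 0.72 [0.5 0.8] [265. 117.]
[ 0.535  -0.2581] 0.77 [-0.3 -0.5] [287.   63.5]
[ 0.5462 -0.3389] 0.9 [-0.9 -2.2] [351.  73.]
```

View pics/w6.png

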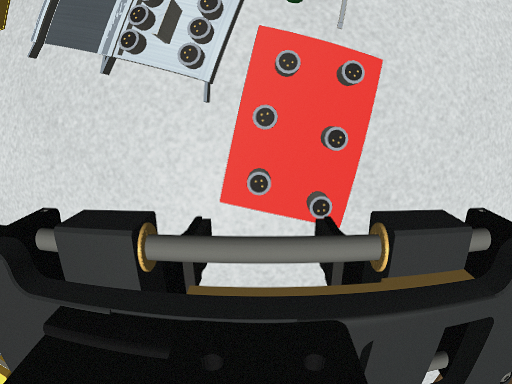

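The wrist view shows all six cans standing on the mat: (288,63), (352,72), (265,117), (335,138), (259,183) and (319,205). The networks agree with the picture.

```bash
python3 -c "
from h import *
go(.3825,-.2585,.038,103.4)"
```

```text
t=11.2 pos=[ 0.3955 -0.2603  0.2396] yawy=-76.5 d(cm)=[-1.23 -0.49 20.16] roll(rad about tool z)=0.001 j6=30
```

```bash
python3 -m jog '[{"tx":-1.2,"ty":-0.5,"tz":4.5,"roll":0,"jaw":0.7},{"tx":0,"ty":0,"tz":4.7,"roll":0,"jaw":0.7},{"tx":0,"ty":0,"tz":4.7,"roll":0,"jaw":0.7},{"tx":0,"ty":0,"tz":4,"roll":0,"jaw":0.6},{"tx":0,"ty":0,"tz":2.2,"roll":0,"jaw":0.6},{"tx":0,"ty":0,"tz":0,"roll":0,"jaw":0.6}]'; python3 -m jog '[{"tx":0,"ty":0,"tz":0,"roll":0,"jaw":0},{"tx":0,"ty":0,"tz":0,"roll":0,"jaw":0},{"tx":0,"ty":0,"tz":0,"roll":0,"jaw":0},{"tx":0,"ty":0,"tz":0,"roll":0,"jaw":0},{"tx":0,"ty":0,"tz":-4.5,"roll":0,"jaw":0},{"tx":0,"ty":0,"tz":-4.5,"roll":0,"jaw":0},{"tx":0,"ty":0,"tz":0,"roll":0,"jaw":0}]'; python3 -c "
from h import *
go(*slot(1,1),.13,103.4)"
```

```text
time_s: 11.8
position: [0.381, -0.2569, 0.0358]
tcp_rot: [[0.973, 0.233, -0.004], [0.233, -0.973, 0.005], [-0.003, -0.005, -1.0]]
force: [-0.2, -0.1, 0.9]
opening: 0.613
grasp_force: 0.0
time_s: 12.5
position: [0.3841, -0.2608, 0.1333]
tcp_rot: [[0.973, 0.232, 0.008], [0.232, -0.973, -0.009], [0.006, 0.01, -1.0]]
force: [0.1, -0.3, -1.8]
opening: 0.331
grasp_force: 30.0
t=12.5 pos=[ 0.3841 -0.2608  0.1333] yawy=-76.6 d(cm)=[ 21.53 -56.63  -0.12] roll(rad about tool z)=0.000 j6=29
```

```bash
python3 -m jog '[{"tx":1.65,"ty":-4.35,"tz":0,"roll":0,"jaw":0},{"tx":1.65,"ty":-4.35,"tz":0,"roll":0,"jaw":0},{"tx":1.65,"ty":-4.35,"tz":0,"roll":0,"jaw":0},{"tx":1.65,"ty":-4.35,"tz":0,"roll":0,"jaw":0},{"tx":1.65,"ty":-4.35,"tz":0,"roll":0,"jaw":0},{"tx":1.65,"ty":-4.35,"tz":0,"roll":0,"jaw":0},{"tx":1.65,"ty":-4.35,"tz":0,"roll":0,"jaw":0},{"tx":1.65,"ty":-4.35,"tz":0,"roll":0,"jaw":0}]' >/dev/null;  python3 -m jog '[{"tx":1.65,"ty":-4.35,"tz":0,"roll":0,"jaw":0},{"tx":1.65,"ty":-4.35,"tz":0,"roll":0,"jaw":0},{"tx":1.65,"ty":-4.35,"tz":0,"roll":0,"jaw":0},{"tx":1.65,"ty":-4.35,"tz":0,"roll":0,"jaw":0},{"tx":1.65,"ty":-4.35,"tz":0,"roll":0,"jaw":0},{"tx":0,"ty":0,"tz":0,"roll":0,"jaw":0},{"tx":0,"ty":0,"tz":0,"roll":0,"jaw":0},{"tx":0,"ty":0,"tz":0,"roll":0,"jaw":0}]'; python3 -c "
from h import *
go(*slot(1,1),.0405,103.4)
d=capture('wrist');cv2.imwrite('pics/w7.png',d['img'][:,:,::-1])"
```

```text
time_s: 14.1
position: [0.4583, 0.3401, 0.128]
tcp_rot: [[0.973, 0.231, -0.002], [0.231, -0.973, -0.001], [-0.002, 0.001, -1.0]]
force: [0.6, -1.3, -0.7]
opening: 0.333
grasp_force: 30.0
t=14.1 pos=[0.4583 0.3401 0.128 ] yawy=-76.6 d(cm)=[0.4  0.1  8.75] roll(rad about tool z)=-0.001 j6=102
```

View pics/w7.png

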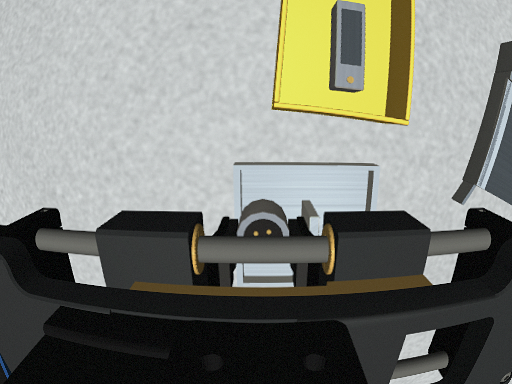

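The can is held upright at (263,215), over the tray's left front slot; lowering it.

```bash
python3 -m jog '[{"tx":0.4,"ty":0.1,"tz":4,"roll":0,"jaw":0},{"tx":0,"ty":0,"tz":3.5,"roll":0,"jaw":0},{"tx":0,"ty":0,"tz":0.8,"roll":0,"jaw":0},{"tx":0,"ty":0,"tz":0,"roll":0,"jaw":0},{"tx":0,"ty":0,"tz":0,"roll":0,"jaw":0}]'; python3 -c "
from h import *
go(*slot(1,1),.0405,103.4)"
```

```text
time_s: 14.65
position: [0.4637, 0.3408, 0.0463]
tcp_rot: [[0.973, 0.231, 0.0], [0.231, -0.973, -0.0], [0.0, 0.0, -1.0]]
force: [-0.1, -0.7, -0.2]
opening: 0.338
grasp_force: 30.0
t=14.7 pos=[0.4637 0.3408 0.0463] yawy=-76.7 d(cm)=[-0.16  0.04  0.58] roll(rad about tool z)=-0.001 j6=102
```

```bash
python3 -m jog '[{"tx":-0.1,"ty":0,"tz":0.5,"roll":0,"jaw":0},{"tx":0,"ty":0,"tz":0,"roll":0,"jaw":0},{"tx":0,"ty":0,"tz":0,"roll":0,"jaw":0.45},{"tx":0,"ty":0,"tz":0,"roll":0,"jaw":0.45},{"tx":0,"ty":0,"tz":0,"roll":0,"jaw":0.45}]'; python3 -m jog '[{"tx":0,"ty":0,"tz":-2,"roll":0,"jaw":0.45},{"tx":0,"ty":0,"tz":-4,"roll":0,"jaw":0.45},{"tx":0,"ty":0,"tz":-4,"roll":0,"jaw":0.6},{"tx":0,"ty":0,"tz":0,"roll":0,"jaw":0.6}]'; python3 -c "
from h import *
go(.372,-.3415,.14,103.4)
go(.4635,-.248,.14,103.4)"
```

```text
time_s: 15.15
position: [0.4628, 0.3414, 0.041]
tcp_rot: [[0.973, 0.232, 0.001], [0.232, -0.973, 0.001], [0.001, -0.0, -1.0]]
force: [0.7, -0.4, -0.2]
opening: 0.44
grasp_force: 0.0
time_s: 15.55
position: [0.466, 0.3431, 0.146]
tcp_rot: [[0.973, 0.232, 0.011], [0.232, -0.973, 0.005], [0.012, -0.003, -1.0]]
force: [1.6, 0.1, 0.2]
opening: 0.548
grasp_force: 0.0
t=15.6 pos=[0.466  0.3431 0.146 ] yawy=-76.6 d(cm)=[-25.03  64.41   0.14] roll(rad about tool z)=0.000 j6=102
t=15.6 pos=[0.466  0.3431 0.146 ] yawy=-76.6 d(cm)=[-13.96  57.44   0.29] roll(rad about tool z)=0.000 j6=102
```

```bash
cat > look.py <<'E'
from h import *
d,L=cans("wrist")
for o in L: 
    if o[0][1]<-.15: print(o[0],o[1],o[2])
E
python3 -m jog '[{"tx":-1.54,"ty":4.42,"tz":0,"roll":0,"jaw":0.6},{"tx":-1.54,"ty":4.42,"tz":0,"roll":0,"jaw":0.6},{"tx":-1.54,"ty":4.42,"tz":0,"roll":0,"jaw":0.6},{"tx":-1.54,"ty":4.42,"tz":0,"roll":0,"jaw":0.6},{"tx":-1.54,"ty":4.42,"tz":0,"roll":0,"jaw":0.6},{"tx":-1.54,"ty":4.42,"tz":0,"roll":0,"jaw":0.6},{"tx":-1.54,"ty":4.42,"tz":0,"roll":0,"jaw":0.6},{"tx":-1.54,"ty":4.42,"tz":0,"roll":0,"jaw":0.6}]'>/dev/null; python3 -m jog '[{"tx":-1.54,"ty":4.42,"tz":0,"roll":0,"jaw":0.6},{"tx":-1.54,"ty":4.42,"tz":0,"roll":0,"jaw":0.6},{"tx":-1.54,"ty":4.42,"tz":0,"roll":0,"jaw":0.6},{"tx":-1.54,"ty":4.42,"tz":0,"roll":0,"jaw":0.6},{"tx":-1.54,"ty":4.42,"tz":0,"roll":0,"jaw":0.6},{"tx":0,"ty":0,"tz":0,"roll":0,"jaw":0.6},{"tx":0,"ty":0,"tz":0,"roll":0,"jaw":0.6},{"tx":0,"ty":0,"tz":0,"roll":0,"jaw":0.6}]'; python3 look.py; python3 -c "
from h import *
go(.4635,-.248,.038,103.4)"
```

```text
time_s: 17.15
position: [0.4001, -0.2627, 0.1401]
tcp_rot: [[0.973, 0.232, -0.002], [0.232, -0.973, 0.002], [-0.001, -0.002, -1.0]]
force: [-0.4, 0.7, -0.1]
opening: 0.598
grasp_force: 0.0
[ 0.3838 -0.3426] 0.48 [-11.1 -20.5]
[ 0.4606 -0.338 ] 0.91 [-1.2 -1.1]
[ 0.4639 -0.2479] 0.79 [-1.5 -1.2]
[ 0.535  -0.2586] 0.67 [-0.5 -0.5]
[ 0.546  -0.3386] 0.98 [-0.9 -0.6]
t=17.2 pos=[ 0.4005 -0.2623  0.1403] yawy=-76.5 d(cm)=[ 6.47  0.09 10.23] roll(rad about tool z)=0.002 j6=30
```

```bash
python3 -m jog '[{"tx":3.3,"ty":0,"tz":0.4,"roll":0,"jaw":0.6},{"tx":3.2,"ty":0.1,"tz":2,"roll":0,"jaw":0.6},{"tx":0,"ty":0,"tz":4.2,"roll":0,"jaw":0.6},{"tx":0,"ty":0,"tz":2.8,"roll":0,"jaw":0.6},{"tx":0,"ty":0,"tz":0.8,"roll":0,"jaw":0.6},{"tx":0,"ty":0,"tz":0,"roll":0,"jaw":0.6},{"tx":0,"ty":0,"tz":0,"roll":0,"jaw":0.6}]'; python3 -m jog '[{"tx":0,"ty":0,"tz":0,"roll":0,"jaw":0},{"tx":0,"ty":0,"tz":0,"roll":0,"jaw":0},{"tx":0,"ty":0,"tz":0,"roll":0,"jaw":0},{"tx":0,"ty":0,"tz":0,"roll":0,"jaw":0},{"tx":0,"ty":0,"tz":-4.5,"roll":0,"jaw":0},{"tx":0,"ty":0,"tz":-4.5,"roll":0,"jaw":0},{"tx":0,"ty":0,"tz":0,"roll":0,"jaw":0}]'; python3 -c "
from h import *
go(*slot(0,1),.13,103.4)"
```

```text
time_s: 17.95
position: [0.4649, -0.25, 0.0395]
tcp_rot: [[0.973, 0.232, 0.001], [0.232, -0.973, -0.001], [0.001, 0.001, -1.0]]
force: [0.4, -0.3, -0.2]
opening: 0.604
grasp_force: 0.0
time_s: 18.65
position: [0.4673, -0.2526, 0.1334]
tcp_rot: [[0.973, 0.232, 0.009], [0.232, -0.973, -0.007], [0.007, 0.009, -1.0]]
force: [2.0, -0.7, -0.3]
opening: 0.334
grasp_force: 30.0
t=18.6 pos=[ 0.4673 -0.2526  0.1334] yawy=-76.6 d(cm)=[  9.54 -57.76  -0.12] roll(rad about tool z)=-0.000 j6=36
```

```bash
python3 -m jog '[{"tx":0.75,"ty":-4.45,"tz":0,"roll":0,"jaw":0},{"tx":0.75,"ty":-4.45,"tz":0,"roll":0,"jaw":0},{"tx":0.75,"ty":-4.45,"tz":0,"roll":0,"jaw":0},{"tx":0.75,"ty":-4.45,"tz":0,"roll":0,"jaw":0},{"tx":0.75,"ty":-4.45,"tz":0,"roll":0,"jaw":0},{"tx":0.75,"ty":-4.45,"tz":0,"roll":0,"jaw":0},{"tx":0.75,"ty":-4.45,"tz":0,"roll":0,"jaw":0},{"tx":0.75,"ty":-4.45,"tz":0,"roll":0,"jaw":0}]' >/dev/null;  python3 -m jog '[{"tx":0.75,"ty":-4.45,"tz":0,"roll":0,"jaw":0},{"tx":0.75,"ty":-4.45,"tz":0,"roll":0,"jaw":0},{"tx":0.75,"ty":-4.45,"tz":0,"roll":0,"jaw":0},{"tx":0.75,"ty":-4.45,"tz":0,"roll":0,"jaw":0},{"tx":0.75,"ty":-4.45,"tz":0,"roll":0,"jaw":0},{"tx":0,"ty":0,"tz":1,"roll":0,"jaw":0},{"tx":0,"ty":0,"tz":1,"roll":0,"jaw":0},{"tx":0,"ty":0,"tz":0,"roll":0,"jaw":0}]'; python3 -m jog '[{"tx":0,"ty":0,"tz":0,"roll":0,"jaw":0},{"tx":0,"ty":0,"tz":0,"roll":0,"jaw":0}]' >/dev/null; python3 -c "
from h import *
go(*slot(0,1),.0405,103.4)"
```

```text
time_s: 20.25
position: [0.4234, 0.3335, 0.1065]
tcp_rot: [[0.973, 0.231, -0.005], [0.231, -0.973, -0.003], [-0.005, 0.002, -1.0]]
force: [-0.2, -0.2, 0.2]
opening: 0.333
grasp_force: 30.0
t=20.4 pos=[0.4255 0.334  0.1086] yawy=-76.7 d(cm)=[0.02 0.26 6.81] roll(rad about tool z)=-0.002 j6=103
```

```bash
python3 -m jog '[{"tx":0,"ty":0.25,"tz":1.5,"roll":0,"jaw":0},{"tx":0,"ty":0,"tz":3,"roll":0,"jaw":0},{"tx":0,"ty":0,"tz":1.5,"roll":0,"jaw":0},{"tx":0,"ty":0,"tz":0.7,"roll":0,"jaw":0},{"tx":0,"ty":0,"tz":0,"roll":0,"jaw":0},{"tx":0,"ty":0,"tz":0,"roll":0,"jaw":0.45},{"tx":0,"ty":0,"tz":0,"roll":0,"jaw":0.45},{"tx":0,"ty":0,"tz":0,"roll":0,"jaw":0.45}]'; python3 -m jog '[{"tx":0,"ty":0,"tz":-2,"roll":0,"jaw":0.45},{"tx":0,"ty":0,"tz":-4,"roll":0,"jaw":0.45},{"tx":0,"ty":0,"tz":-4,"roll":0,"jaw":0.6},{"tx":0,"ty":0,"tz":0,"roll":0,"jaw":0.6}]'; python3 - <<'E'
from h import *
d,L=cans("top",.004)
for o in L: print(*o)
cv2.imwrite("pics/t8.png",cv2.resize(d["img"][130:330,80:420],None,fx=2.2,fy=2.2)[:,:,::-1])
go(.4605-.06,-.3385-.014,.14,103.4)
E
```

```text
time_s: 21.25
position: [0.4263, 0.3331, 0.0425]
tcp_rot: [[0.973, 0.232, 0.002], [0.232, -0.973, 0.001], [0.002, -0.0, -1.0]]
force: [-0.3, -0.5, 0.0]
opening: 0.438
grasp_force: 0.0
time_s: 21.65
position: [0.4291, 0.3347, 0.147]
tcp_rot: [[0.973, 0.232, 0.011], [0.232, -0.973, 0.005], [0.012, -0.003, -1.0]]
force: [0.3, 0.0, 0.3]
opening: 0.544
grasp_force: 0.0
[ 0.3712 -0.3431] 0.65 [-0.9 -0.1] [389. 302.]
[ 0.4596 -0.3389] 0.58 [-0.5 -0. ] [387.  263.5]
[ 0.5332 -0.2594] 0.48 [-0.2 -0.5] [354.5 230.5]
[ 0.5431 -0.3381] 0.62 [-1.1 -1.5] [386.5 229. ]
[ 0.6374 -0.2464] 0.6 [-0.6 -0. ] [350. 189.]
t=21.8 pos=[0.4262 0.3332 0.1431] yawy=-76.6 d(cm)=[-18.4  66.1   0.2] roll(rad about tool z)=0.000 j6=103
```

View pics/t8.png

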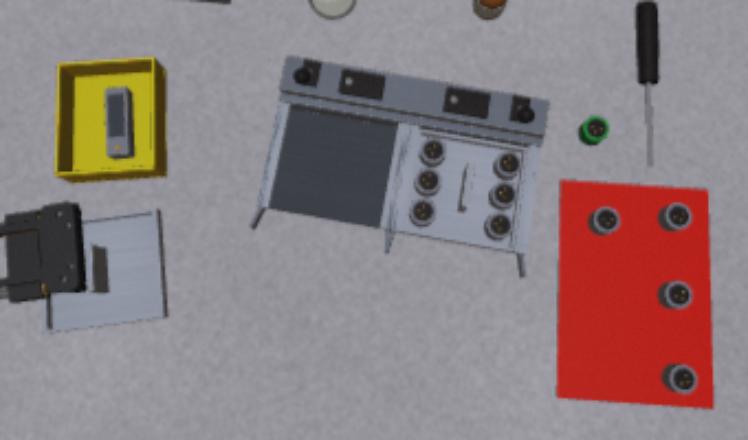

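Four cans remain on the mat; the gripper hides the tray's left side. Continuing with the can at (677,295).

```bash
python3 -m jog '[{"tx":-1.3,"ty":4.7,"tz":0,"roll":0,"jaw":0.6},{"tx":-1.3,"ty":4.7,"tz":0,"roll":0,"jaw":0.6},{"tx":-1.3,"ty":4.7,"tz":0,"roll":0,"jaw":0.6},{"tx":-1.3,"ty":4.7,"tz":0,"roll":0,"jaw":0.6},{"tx":-1.3,"ty":4.7,"tz":0,"roll":0,"jaw":0.6},{"tx":-1.3,"ty":4.7,"tz":0,"roll":0,"jaw":0.6},{"tx":-1.3,"ty":4.7,"tz":0,"roll":0,"jaw":0.6},{"tx":-1.3,"ty":4.7,"tz":0,"roll":0,"jaw":0.6}]'>/dev/null; python3 -m jog '[{"tx":-1.3,"ty":4.7,"tz":0,"roll":0,"jaw":0.6},{"tx":-1.3,"ty":4.7,"tz":0,"roll":0,"jaw":0.6},{"tx":-1.3,"ty":4.7,"tz":0,"roll":0,"jaw":0.6},{"tx":-1.3,"ty":4.7,"tz":0,"roll":0,"jaw":0.6},{"tx":-1.3,"ty":4.7,"tz":0,"roll":0,"jaw":0.6},{"tx":-1.3,"ty":4.7,"tz":0,"roll":0,"jaw":0.6},{"tx":0,"ty":0,"tz":0,"roll":0,"jaw":0.6},{"tx":0,"ty":0,"tz":0,"roll":0,"jaw":0.6}]'; python3 -m jog '[{"tx":0,"ty":0,"tz":0,"roll":0,"jaw":0.6},{"tx":0,"ty":0,"tz":0,"roll":0,"jaw":0.6}]' >/dev/null; python3 look.py; python3 -c "
from h import *
d,L=cans('top',.004)
for o in L: print(*o)
go(.4605,-.3388,.038,103.4)"
```

```text
time_s: 23.35
position: [0.4, -0.3496, 0.1401]
tcp_rot: [[0.973, 0.229, -0.002], [0.229, -0.973, 0.003], [-0.001, -0.003, -1.0]]
force: [-0.3, 0.7, -0.4]
opening: 0.6
grasp_force: 0.0
[ 0.3723 -0.3418] 0.6 [ 0.1 -2.2]
[ 0.4603 -0.3372] 0.64 [-0.3 -1. ]
[ 0.5358 -0.2586] 0.94 [-0.  -1.4]
[ 0.5465 -0.3377] 0.79 [ 0.1 -0.8]
[0.4239 0.3315] 0.56 [-0.8 -0.2] [109.  256.5]
[ 0.4584 -0.3389] 0.48 [-2.5 -1. ] [387. 264.]
[0.4688 0.3429] 0.62 [ 0.3 -0.4] [107.5 237.5]
[ 0.5332 -0.2594] 0.43 [-0.2 -0.5] [354.5 230.5]
[ 0.5443 -0.3381] 0.46 [-1.1 -0.5] [386.5 228.5]
[ 0.6361 -0.2464] 0.55 [-0.6 -1. ] [350.  189.5]
t=23.8 pos=[ 0.4013 -0.3484  0.1416] yawy=-76.5 d(cm)=[ 5.98  0.45 10.36] roll(rad about tool z)=0.001 j6=23
```

```bash
python3 -m jog '[{"tx":3,"ty":0.2,"tz":0.4,"roll":0,"jaw":0.6},{"tx":3,"ty":0.2,"tz":2,"roll":0,"jaw":0.6},{"tx":0,"ty":0,"tz":4.2,"roll":0,"jaw":0.6},{"tx":0,"ty":0,"tz":2.8,"roll":0,"jaw":0.6},{"tx":0,"ty":0,"tz":0.8,"roll":0,"jaw":0.6},{"tx":0,"ty":0,"tz":0.1,"roll":0,"jaw":0.6},{"tx":0,"ty":0,"tz":0,"roll":0,"jaw":0.6}]'; python3 -m jog '[{"tx":0,"ty":0,"tz":0,"roll":0,"jaw":0},{"tx":0,"ty":0,"tz":0,"roll":0,"jaw":0},{"tx":0,"ty":0,"tz":0,"roll":0,"jaw":0},{"tx":0,"ty":0,"tz":0,"roll":0,"jaw":0},{"tx":0,"ty":0,"tz":-4.5,"roll":0,"jaw":0},{"tx":0,"ty":0,"tz":-4.5,"roll":0,"jaw":0},{"tx":0,"ty":0,"tz":0,"roll":0,"jaw":0},{"tx":0,"ty":0,"tz":0,"roll":0,"jaw":0}]'; python3 -c "
from h import *
go(*slot(-1,1),.13,103.4)"
```

```text
time_s: 24.45
position: [0.4609, -0.3399, 0.0395]
tcp_rot: [[0.973, 0.232, 0.001], [0.232, -0.973, -0.001], [0.001, 0.001, -1.0]]
force: [0.2, 0.1, 0.2]
opening: 0.601
grasp_force: 0.0
time_s: 25.25
position: [0.4608, -0.3399, 0.1298]
tcp_rot: [[0.973, 0.232, 0.002], [0.232, -0.973, -0.002], [0.001, 0.002, -1.0]]
force: [-0.5, 0.1, -1.2]
opening: 0.337
grasp_force: 30.0
t=25.2 pos=[ 0.4608 -0.3399  0.1298] yawy=-76.6 d(cm)=[  8.5  -66.1   -0.17] roll(rad about tool z)=0.000 j6=29
```

```bash
python3 -m jog '[{"tx":0.6,"ty":-4.72,"tz":0,"roll":0,"jaw":0},{"tx":0.6,"ty":-4.72,"tz":0,"roll":0,"jaw":0},{"tx":0.6,"ty":-4.72,"tz":0,"roll":0,"jaw":0},{"tx":0.6,"ty":-4.72,"tz":0,"roll":0,"jaw":0},{"tx":0.6,"ty":-4.72,"tz":0,"roll":0,"jaw":0},{"tx":0.6,"ty":-4.72,"tz":0,"roll":0,"jaw":0},{"tx":0.6,"ty":-4.72,"tz":0,"roll":0,"jaw":0},{"tx":0.6,"ty":-4.72,"tz":0,"roll":0,"jaw":0}]' >/dev/null;  python3 -m jog '[{"tx":0.6,"ty":-4.72,"tz":0,"roll":0,"jaw":0},{"tx":0.6,"ty":-4.72,"tz":0,"roll":0,"jaw":0},{"tx":0.6,"ty":-4.72,"tz":0,"roll":0,"jaw":0},{"tx":0.6,"ty":-4.72,"tz":0,"roll":0,"jaw":0},{"tx":0.6,"ty":-4.72,"tz":0,"roll":0,"jaw":0},{"tx":0.6,"ty":-4.72,"tz":0,"roll":0,"jaw":0},{"tx":0,"ty":0,"tz":2,"roll":0,"jaw":0},{"tx":0,"ty":0,"tz":0,"roll":0,"jaw":0}]'; python3 -m jog '[{"tx":0,"ty":0,"tz":0,"roll":0,"jaw":0},{"tx":0,"ty":0,"tz":0,"roll":0,"jaw":0},{"tx":0,"ty":0,"tz":0,"roll":0,"jaw":0}]' >/dev/null; python3 - <<'E'
from h import *
go(*slot(-1,1),.0405,103.4)
d=capture("wrist");cv2.imwrite("pics/w9.png",cv2.resize(d["img"][100:330,130:400],None,fx=2,fy=2)[:,:,::-1])
E
```

```text
time_s: 26.85
position: [0.3859, 0.3229, 0.1056]
tcp_rot: [[0.972, 0.235, -0.007], [0.235, -0.972, -0.004], [-0.007, 0.002, -1.0]]
force: [-0.5, -0.8, -1.4]
opening: 0.336
grasp_force: 30.0
t=27.1 pos=[0.3895 0.3219 0.1089] yawy=-76.7 d(cm)=[ 0.1  -0.08  6.84] roll(rad about tool z)=-0.002 j6=104
```

View pics/w9.png

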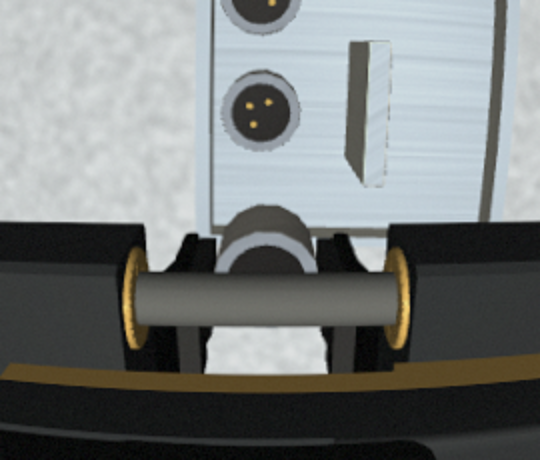

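Two cans stand upright on the tray's left side and the third is held straight. Lowering it.

```bash
python3 -m jog '[{"tx":0.1,"ty":0,"tz":1.5,"roll":0,"jaw":0},{"tx":0,"ty":0,"tz":3,"roll":0,"jaw":0},{"tx":0,"ty":0,"tz":1.6,"roll":0,"jaw":0},{"tx":0,"ty":0,"tz":0.7,"roll":0,"jaw":0},{"tx":0,"ty":0,"tz":0,"roll":0,"jaw":0},{"tx":0,"ty":0,"tz":0,"roll":0,"jaw":0.45},{"tx":0,"ty":0,"tz":0,"roll":0,"jaw":0.45},{"tx":0,"ty":0,"tz":0,"roll":0,"jaw":0.45}]'; python3 -m jog '[{"tx":0,"ty":0,"tz":-2,"roll":0,"jaw":0.45},{"tx":0,"ty":0,"tz":-4,"roll":0,"jaw":0.45},{"tx":0,"ty":0,"tz":-4,"roll":0,"jaw":0.6},{"tx":0,"ty":0,"tz":0,"roll":0,"jaw":0.6},{"tx":0,"ty":0,"tz":0,"roll":0,"jaw":0.6}]'; python3 -c "
from h import *
go(.5465-.06,-.338-.014,.14,103.4)"
```

```text
time_s: 28.0
position: [0.3904, 0.3232, 0.0412]
tcp_rot: [[0.973, 0.232, 0.001], [0.232, -0.973, 0.001], [0.001, -0.0, -1.0]]
force: [-0.5, -0.1, 0.2]
opening: 0.434
grasp_force: 0.0
time_s: 28.5
position: [0.3904, 0.3233, 0.1417]
tcp_rot: [[0.973, 0.232, 0.003], [0.232, -0.973, 0.001], [0.003, -0.001, -1.0]]
force: [0.7, -0.6, 0.1]
opening: 0.585
grasp_force: 0.0
t=28.5 pos=[0.3904 0.3233 0.1417] yawy=-76.6 d(cm)=[-6.31 67.92  0.11] roll(rad about tool z)=0.000 j6=104
```

```bash
python3 -m jog '[{"tx":-0.45,"ty":4.85,"tz":0,"roll":0,"jaw":0.6},{"tx":-0.45,"ty":4.85,"tz":0,"roll":0,"jaw":0.6},{"tx":-0.45,"ty":4.85,"tz":0,"roll":0,"jaw":0.6},{"tx":-0.45,"ty":4.85,"tz":0,"roll":0,"jaw":0.6},{"tx":-0.45,"ty":4.85,"tz":0,"roll":0,"jaw":0.6},{"tx":-0.45,"ty":4.85,"tz":0,"roll":0,"jaw":0.6},{"tx":-0.45,"ty":4.85,"tz":0,"roll":0,"jaw":0.6},{"tx":-0.45,"ty":4.85,"tz":0,"roll":0,"jaw":0.6}]'>/dev/null; python3 -m jog '[{"tx":-0.45,"ty":4.85,"tz":0,"roll":0,"jaw":0.6},{"tx":-0.45,"ty":4.85,"tz":0,"roll":0,"jaw":0.6},{"tx":-0.45,"ty":4.85,"tz":0,"roll":0,"jaw":0.6},{"tx":-0.45,"ty":4.85,"tz":0,"roll":0,"jaw":0.6},{"tx":-0.45,"ty":4.85,"tz":0,"roll":0,"jaw":0.6},{"tx":-0.45,"ty":4.85,"tz":0,"roll":0,"jaw":0.6},{"tx":0,"ty":0,"tz":0,"roll":0,"jaw":0.6},{"tx":0,"ty":0,"tz":0,"roll":0,"jaw":0.6}]'; python3 -m jog '[{"tx":0,"ty":0,"tz":0,"roll":0,"jaw":0.6},{"tx":0,"ty":0,"tz":0,"roll":0,"jaw":0.6}]' >/dev/null; python3 look.py; python3 -c "
from h import *
d,L=cans('top',.004)
for o in L: print(*o)
go(.5462,-.338,.038,103.4)"
```

```text
time_s: 30.1
position: [0.4847, -0.3522, 0.1384]
tcp_rot: [[0.973, 0.229, -0.003], [0.229, -0.973, 0.003], [-0.002, -0.004, -1.0]]
force: [0.6, 0.5, -0.3]
opening: 0.599
grasp_force: 0.0
[ 0.3869 -0.3415] 0.54 [ -5.3 -23.1]
[ 0.5354 -0.2586] 0.69 [-0.5 -0.1]
[ 0.5458 -0.3379] 0.96 [-0.5 -0.2]
[ 0.6335 -0.2477] 0.75 [ -1.3 -11.5]
[0.3893 0.3219] 0.48 [-2. -2.] [110.5 271.5]
[0.4261 0.3331] 0.74 [ 0.1 -0.2] [108.5 255.5]
[0.469  0.3405] 0.7 [-1.7 -0.4] [108.5 237.5]
[ 0.6375 -0.2477] 0.61 [-3.6 -2. ] [350.5 189. ]
[ 0.699  -0.3069] 0.52 [-5.1 60.7] [374.  167.5]
t=30.5 pos=[ 0.4861 -0.351   0.1407] yawy=-76.5 d(cm)=[ 6.15  0.14 10.27] roll(rad about tool z)=0.001 j6=30
```

```bash
python3 -m jog '[{"tx":3,"ty":0,"tz":0.4,"roll":0,"jaw":0.6},{"tx":3.1,"ty":0.1,"tz":2,"roll":0,"jaw":0.6},{"tx":0,"ty":0,"tz":4.2,"roll":0,"jaw":0.6},{"tx":0,"ty":0,"tz":2.8,"roll":0,"jaw":0.6},{"tx":0,"ty":0,"tz":0.8,"roll":0,"jaw":0.6},{"tx":0,"ty":0,"tz":0,"roll":0,"jaw":0.6},{"tx":0,"ty":0,"tz":0,"roll":0,"jaw":0.6}]'; python3 -m jog '[{"tx":0,"ty":0,"tz":0,"roll":0,"jaw":0},{"tx":0,"ty":0,"tz":0,"roll":0,"jaw":0},{"tx":0,"ty":0,"tz":0,"roll":0,"jaw":0},{"tx":0,"ty":0,"tz":0,"roll":0,"jaw":0},{"tx":0,"ty":0,"tz":-4.5,"roll":0,"jaw":0},{"tx":0,"ty":0,"tz":-4.5,"roll":0,"jaw":0},{"tx":0,"ty":0,"tz":0,"roll":0,"jaw":0},{"tx":0,"ty":0,"tz":0,"roll":0,"jaw":0}]'; python3 -c "
from h import *
go(*slot(1,-1),.13,103.4)"
```

```text
time_s: 31.2
position: [0.5463, -0.3396, 0.0399]
tcp_rot: [[0.973, 0.232, 0.002], [0.232, -0.973, -0.002], [0.001, 0.002, -1.0]]
force: [0.2, -0.7, 1.9]
opening: 0.599
grasp_force: 0.0
time_s: 32.0
position: [0.5462, -0.3394, 0.1301]
tcp_rot: [[0.973, 0.232, 0.002], [0.232, -0.973, -0.002], [0.002, 0.003, -1.0]]
force: [-0.3, -0.4, -0.8]
opening: 0.333
grasp_force: 30.0
t=32.0 pos=[ 0.5462 -0.3394  0.1301] yawy=-76.6 d(cm)=[  7.58 -60.03  -0.13] roll(rad about tool z)=-0.000 j6=35
```

```bash
python3 -m jog '[{"tx":0.58,"ty":-4.62,"tz":0,"roll":0,"jaw":0},{"tx":0.58,"ty":-4.62,"tz":0,"roll":0,"jaw":0},{"tx":0.58,"ty":-4.62,"tz":0,"roll":0,"jaw":0},{"tx":0.58,"ty":-4.62,"tz":0,"roll":0,"jaw":0},{"tx":0.58,"ty":-4.62,"tz":0,"roll":0,"jaw":0},{"tx":0.58,"ty":-4.62,"tz":0,"roll":0,"jaw":0},{"tx":0.58,"ty":-4.62,"tz":0,"roll":0,"jaw":0},{"tx":0.58,"ty":-4.62,"tz":0,"roll":0,"jaw":0}]' >/dev/null;  python3 -m jog '[{"tx":0.58,"ty":-4.62,"tz":0,"roll":0,"jaw":0},{"tx":0.58,"ty":-4.62,"tz":0,"roll":0,"jaw":0},{"tx":0.58,"ty":-4.62,"tz":0,"roll":0,"jaw":0},{"tx":0.58,"ty":-4.62,"tz":0,"roll":0,"jaw":0},{"tx":0.58,"ty":-4.62,"tz":0,"roll":0,"jaw":0},{"tx":0,"ty":0,"tz":2,"roll":0,"jaw":0},{"tx":0,"ty":0,"tz":0,"roll":0,"jaw":0},{"tx":0,"ty":0,"tz":0,"roll":0,"jaw":0}]'; python3 -m jog '[{"tx":0,"ty":0,"tz":0,"roll":0,"jaw":0},{"tx":0,"ty":0,"tz":0,"roll":0,"jaw":0},{"tx":0,"ty":0,"tz":0,"roll":0,"jaw":0}]'|head -2; python3 - <<'E'
from h import *
go(*slot(1,-1),.0405,103.4)
E
```

```text
time_s: 33.6
position: [0.4783, 0.2621, 0.1072]
tcp_rot: [[0.973, 0.232, -0.004], [0.232, -0.973, -0.001], [-0.004, 0.0, -1.0]]
force: [1.2, 0.0, -0.6]
opening: 0.334
grasp_force: 30.0
time_s: 33.9
position: [0.4804, 0.262, 0.1091]
t=33.9 pos=[0.4804 0.262  0.1091] yawy=-76.7 d(cm)=[ 0.03 -0.    6.86] roll(rad about tool z)=-0.002 j6=94
```

```bash
python3 -m jog '[{"tx":0,"ty":0,"tz":1.5,"roll":0,"jaw":0},{"tx":0,"ty":0,"tz":3,"roll":0,"jaw":0},{"tx":0,"ty":0,"tz":1.6,"roll":0,"jaw":0},{"tx":0,"ty":0,"tz":0.7,"roll":0,"jaw":0},{"tx":0,"ty":0,"tz":0,"roll":0,"jaw":0},{"tx":0,"ty":0,"tz":0,"roll":0,"jaw":0.45},{"tx":0,"ty":0,"tz":0,"roll":0,"jaw":0.45},{"tx":0,"ty":0,"tz":0,"roll":0,"jaw":0.45}]'; python3 -m jog '[{"tx":0,"ty":0,"tz":-2,"roll":0,"jaw":0.45},{"tx":0,"ty":0,"tz":-4,"roll":0,"jaw":0.45},{"tx":0,"ty":0,"tz":-4,"roll":0,"jaw":0.6},{"tx":0,"ty":0,"tz":0,"roll":0,"jaw":0.6},{"tx":0,"ty":0,"tz":0,"roll":0,"jaw":0.6}]'; python3 -c "
from h import *
go(.5355-.06,-.2588-.014,.14,103.4)"
```

```text
time_s: 34.7
position: [0.4803, 0.2629, 0.0411]
tcp_rot: [[0.973, 0.232, 0.001], [0.232, -0.973, 0.0], [0.001, -0.0, -1.0]]
force: [0.1, -0.6, -0.4]
opening: 0.439
grasp_force: 0.0
time_s: 35.2
position: [0.4804, 0.2631, 0.1419]
tcp_rot: [[0.973, 0.232, 0.003], [0.232, -0.973, 0.001], [0.003, -0.0, -1.0]]
force: [-1.0, -0.5, 0.1]
opening: 0.577
grasp_force: 0.0
t=35.2 pos=[0.4804 0.2631 0.1419] yawy=-76.6 d(cm)=[-12.89  52.01   0.14] roll(rad about tool z)=0.000 j6=94
```

```bash
python3 -m jog '[{"tx":-1.17,"ty":4.73,"tz":0,"roll":0,"jaw":0.6},{"tx":-1.17,"ty":4.73,"tz":0,"roll":0,"jaw":0.6},{"tx":-1.17,"ty":4.73,"tz":0,"roll":0,"jaw":0.6},{"tx":-1.17,"ty":4.73,"tz":0,"roll":0,"jaw":0.6},{"tx":-1.17,"ty":4.73,"tz":0,"roll":0,"jaw":0.6},{"tx":-1.17,"ty":4.73,"tz":0,"roll":0,"jaw":0.6},{"tx":-1.17,"ty":4.73,"tz":0,"roll":0,"jaw":0.6},{"tx":-1.17,"ty":4.73,"tz":0,"roll":0,"jaw":0.6}]'>/dev/null; python3 -m jog '[{"tx":-1.17,"ty":4.73,"tz":0,"roll":0,"jaw":0.6},{"tx":-1.17,"ty":4.73,"tz":0,"roll":0,"jaw":0.6},{"tx":-1.17,"ty":4.73,"tz":0,"roll":0,"jaw":0.6},{"tx":0,"ty":0,"tz":0,"roll":0,"jaw":0.6},{"tx":0,"ty":0,"tz":0,"roll":0,"jaw":0.6},{"tx":0,"ty":0,"tz":0,"roll":0,"jaw":0.6},{"tx":0,"ty":0,"tz":0,"roll":0,"jaw":0.6}]'; python3 look.py; python3 -c "
from h import *
d,L=cans('top',.004)
for o in L: print(*o)
go(.5354,-.2588,.038,103.4)"
```

```text
time_s: 36.7
position: [0.4745, -0.271, 0.1399]
tcp_rot: [[0.972, 0.233, -0.002], [0.233, -0.972, 0.002], [-0.001, -0.002, -1.0]]
force: [-0.1, -0.5, 0.3]
opening: 0.601
grasp_force: 0.0
[ 0.3888 -0.3357] 0.53 [ -9.6 -29.8]
[ 0.4956 -0.2974] 0.54 [163.3 182.1]
[ 0.5353 -0.2586] 0.55 [-1.5 -1.2]
[ 0.6354 -0.2461] 0.57 [-0.9 -7.4]
[0.3893 0.3219] 0.57 [ 0. -0.] [110.5 271.5]
[0.424  0.3303] 0.44 [-1.8 -0.2] [109.5 256.5]
[0.4677 0.3415] 0.43 [-0.7 -1.4] [108. 238.]
[0.48  0.262] 0.55 [ 0.3 -0.5] [141.  235.5]
[ 0.6083 -0.0253] 0.44 [121.9  63. ] [262.  193.5]
[ 0.6347 -0.2452] 0.53 [ 0.4 -0. ] [349.5 190. ]
t=36.9 pos=[ 0.4753 -0.272   0.1406] yawy=-76.5 d(cm)=[ 6.16  0.12 10.26] roll(rad about tool z)=0.002 j6=35
```

```bash
python3 -m jog '[{"tx":3,"ty":0,"tz":0.4,"roll":0,"jaw":0.6},{"tx":3.15,"ty":0,"tz":2,"roll":0,"jaw":0.6},{"tx":0,"ty":0,"tz":4.2,"roll":0,"jaw":0.6},{"tx":0,"ty":0,"tz":2.8,"roll":0,"jaw":0.6},{"tx":0,"ty":0,"tz":0.8,"roll":0,"jaw":0.6},{"tx":0,"ty":0,"tz":0,"roll":0,"jaw":0.6},{"tx":0,"ty":0,"tz":0,"roll":0,"jaw":0.6}]'; python3 -m jog '[{"tx":0,"ty":0,"tz":0,"roll":0,"jaw":0},{"tx":0,"ty":0,"tz":0,"roll":0,"jaw":0},{"tx":0,"ty":0,"tz":0,"roll":0,"jaw":0},{"tx":0,"ty":0,"tz":0,"roll":0,"jaw":0},{"tx":0,"ty":0,"tz":-4.5,"roll":0,"jaw":0},{"tx":0,"ty":0,"tz":-4.5,"roll":0,"jaw":0},{"tx":0,"ty":0,"tz":0,"roll":0,"jaw":0},{"tx":0,"ty":0,"tz":0,"roll":0,"jaw":0}]'; python3 -c "
from h import *
go(*slot(0,-1),.13,103.4)"
```

```text
time_s: 37.6
position: [0.5357, -0.2593, 0.0397]
tcp_rot: [[0.973, 0.232, 0.002], [0.232, -0.973, -0.001], [0.001, 0.002, -1.0]]
force: [0.5, -0.2, 0.8]
opening: 0.596
grasp_force: 0.0
time_s: 38.4
position: [0.5354, -0.2592, 0.1298]
tcp_rot: [[0.973, 0.232, 0.002], [0.232, -0.973, -0.002], [0.002, 0.002, -1.0]]
force: [0.1, 0.6, -1.0]
opening: 0.331
grasp_force: 30.0
t=38.4 pos=[ 0.5354 -0.2592  0.1298] yawy=-76.6 d(cm)=[  3.06 -51.99  -0.12] roll(rad about tool z)=-0.000 j6=40
```

```bash
python3 -m jog '[{"tx":0.28,"ty":-4.72,"tz":0,"roll":0,"jaw":0},{"tx":0.28,"ty":-4.73,"tz":0,"roll":0,"jaw":0},{"tx":0.28,"ty":-4.73,"tz":0,"roll":0,"jaw":0},{"tx":0.28,"ty":-4.73,"tz":0,"roll":0,"jaw":0},{"tx":0.28,"ty":-4.73,"tz":0,"roll":0,"jaw":0},{"tx":0.28,"ty":-4.73,"tz":0,"roll":0,"jaw":0},{"tx":0.28,"ty":-4.73,"tz":0,"roll":0,"jaw":0},{"tx":0.28,"ty":-4.73,"tz":0,"roll":0,"jaw":0}]' >/dev/null;  python3 -m jog '[{"tx":0.28,"ty":-4.73,"tz":0,"roll":0,"jaw":0},{"tx":0.28,"ty":-4.73,"tz":0,"roll":0,"jaw":0},{"tx":0.28,"ty":-4.73,"tz":0,"roll":0,"jaw":0},{"tx":0,"ty":0,"tz":2,"roll":0,"jaw":0},{"tx":0,"ty":0,"tz":0,"roll":0,"jaw":0},{"tx":0,"ty":0,"tz":0,"roll":0,"jaw":0}]'; python3 -m jog '[{"tx":0,"ty":0,"tz":0,"roll":0,"jaw":0},{"tx":0,"ty":0,"tz":0,"roll":0,"jaw":0},{"tx":0,"ty":0,"tz":0,"roll":0,"jaw":0}]'|head -2; python3 - <<'E'
from h import *
go(*slot(0,-1),.0405,103.4)
E
```

```text
time_s: 39.8
position: [0.443, 0.2536, 0.1073]
tcp_rot: [[0.973, 0.232, -0.004], [0.232, -0.973, -0.001], [-0.004, 0.0, -1.0]]
force: [-0.1, -0.1, -0.3]
opening: 0.334
grasp_force: 30.0
time_s: 40.1
position: [0.445, 0.2535, 0.109]
t=40.1 pos=[0.445  0.2535 0.109 ] yawy=-76.7 d(cm)=[-0.03 -0.01  6.85] roll(rad about tool z)=-0.002 j6=94
```

```bash
python3 -m jog '[{"tx":0,"ty":0,"tz":1.5,"roll":0,"jaw":0},{"tx":0,"ty":0,"tz":3,"roll":0,"jaw":0},{"tx":0,"ty":0,"tz":1.6,"roll":0,"jaw":0},{"tx":0,"ty":0,"tz":0.7,"roll":0,"jaw":0},{"tx":0,"ty":0,"tz":0,"roll":0,"jaw":0},{"tx":0,"ty":0,"tz":0,"roll":0,"jaw":0.45},{"tx":0,"ty":0,"tz":0,"roll":0,"jaw":0.45},{"tx":0,"ty":0,"tz":0,"roll":0,"jaw":0.45}]'; python3 -m jog '[{"tx":0,"ty":0,"tz":-2,"roll":0,"jaw":0.45},{"tx":0,"ty":0,"tz":-4,"roll":0,"jaw":0.45},{"tx":0,"ty":0,"tz":-4,"roll":0,"jaw":0.6},{"tx":0,"ty":0,"tz":0,"roll":0,"jaw":0.6},{"tx":0,"ty":0,"tz":0,"roll":0,"jaw":0.6}]'; python3 -c "
from h import *
go(.372,-.3418,.14,103.4)"
```

```text
time_s: 40.9
position: [0.4449, 0.2544, 0.0411]
tcp_rot: [[0.973, 0.232, 0.001], [0.232, -0.973, 0.0], [0.001, -0.0, -1.0]]
force: [0.4, 0.3, -0.4]
opening: 0.436
grasp_force: 0.0
time_s: 41.4
position: [0.4449, 0.2545, 0.1417]
tcp_rot: [[0.973, 0.232, 0.003], [0.232, -0.973, 0.001], [0.003, -0.0, -1.0]]
force: [0.2, 0.4, 1.0]
opening: 0.579
grasp_force: 0.0
t=41.4 pos=[0.4449 0.2545 0.1417] yawy=-76.6 d(cm)=[-20.91  56.32   0.1 ] roll(rad about tool z)=-0.000 j6=94
```

```bash
python3 -m jog '[{"tx":-1.2,"ty":4.7,"tz":0,"roll":0,"jaw":0.6},{"tx":-1.2,"ty":4.7,"tz":0,"roll":0,"jaw":0.6},{"tx":-1.2,"ty":4.7,"tz":0,"roll":0,"jaw":0.6},{"tx":-1.2,"ty":4.7,"tz":0,"roll":0,"jaw":0.6},{"tx":-1.2,"ty":4.7,"tz":0,"roll":0,"jaw":0.6},{"tx":-1.2,"ty":4.7,"tz":0,"roll":0,"jaw":0.6},{"tx":-1.2,"ty":4.7,"tz":0,"roll":0,"jaw":0.6},{"tx":-1.2,"ty":4.7,"tz":0,"roll":0,"jaw":0.6}]'>/dev/null; python3 -m jog '[{"tx":-1.2,"ty":4.7,"tz":0,"roll":0,"jaw":0.6},{"tx":-1.2,"ty":4.7,"tz":0,"roll":0,"jaw":0.6},{"tx":-1.2,"ty":4.7,"tz":0,"roll":0,"jaw":0.6},{"tx":-1.2,"ty":4.6,"tz":0,"roll":0,"jaw":0.6},{"tx":-4.2,"ty":0,"tz":0,"roll":0,"jaw":0.6},{"tx":-4.2,"ty":0,"tz":0,"roll":0,"jaw":0.6},{"tx":-4.2,"ty":0,"tz":0,"roll":0,"jaw":0.6},{"tx":0,"ty":0,"tz":0,"roll":0,"jaw":0.6}]'; python3 -m jog '[{"tx":0,"ty":0,"tz":0,"roll":0,"jaw":0.6},{"tx":0,"ty":0,"tz":0,"roll":0,"jaw":0.6},{"tx":0,"ty":0,"tz":0,"roll":0,"jaw":0.6}]' >/dev/null; python3 look.py; python3 -c "
from h import *
d,L=cans('top',.004)
for o in L: print(*o)
go(.3725,-.3415,.038,103.4)"
```

```text
time_s: 43.0
position: [0.3075, -0.3549, 0.1387]
tcp_rot: [[0.974, 0.226, -0.004], [0.226, -0.974, 0.006], [-0.003, -0.007, -1.0]]
force: [-0.0, 0.8, 0.2]
opening: 0.599
grasp_force: 0.0
[ 0.3731 -0.3423] 0.85 [-0.4 -1.1]
[ 0.3712 -0.3431] 0.69 [-0.9 -0.1] [389. 302.]
[0.3881 0.3217] 0.75 [-2. -1.] [110.5 272. ]
[0.425  0.3317] 0.48 [-0.8 -1.2] [109. 256.]
[0.4444 0.253 ] 0.45 [-0.8 -0.3] [142.5 250.5]
[0.4677 0.3415] 0.53 [-0.7 -1.4] [108. 238.]
[0.4801 0.2608] 0.66 [-0.6 -0.5] [141.5 235.5]
[ 0.6359 -0.2439] 0.49 [-2.6 -1. ] [349.  189.5]
t=43.5 pos=[ 0.3129 -0.3556  0.1405] yawy=-76.5 d(cm)=[ 6.12  0.02 10.25] roll(rad about tool z)=0.002 j6=14
```

```bash
python3 -m jog '[{"tx":3,"ty":0,"tz":0.4,"roll":0,"jaw":0.6},{"tx":3.15,"ty":0.05,"tz":2,"roll":0,"jaw":0.6},{"tx":0,"ty":0,"tz":4.2,"roll":0,"jaw":0.6},{"tx":0,"ty":0,"tz":2.8,"roll":0,"jaw":0.6},{"tx":0,"ty":0,"tz":0.8,"roll":0,"jaw":0.6},{"tx":0,"ty":0,"tz":0,"roll":0,"jaw":0.6},{"tx":0,"ty":0,"tz":0,"roll":0,"jaw":0.6}]'; python3 -m jog '[{"tx":0,"ty":0,"tz":0,"roll":0,"jaw":0},{"tx":0,"ty":0,"tz":0,"roll":0,"jaw":0},{"tx":0,"ty":0,"tz":0,"roll":0,"jaw":0},{"tx":0,"ty":0,"tz":0,"roll":0,"jaw":0},{"tx":0,"ty":0,"tz":-4.5,"roll":0,"jaw":0},{"tx":0,"ty":0,"tz":-4.5,"roll":0,"jaw":0},{"tx":0,"ty":0,"tz":0,"roll":0,"jaw":0},{"tx":0,"ty":0,"tz":0,"roll":0,"jaw":0}]'; python3 -c "
from h import *
go(*slot(-1,-1),.13,103.4)"
```

```text
time_s: 44.2
position: [0.3726, -0.3427, 0.0394]
tcp_rot: [[0.973, 0.232, 0.001], [0.232, -0.973, -0.001], [0.001, 0.001, -1.0]]
force: [-0.0, -1.1, 0.4]
opening: 0.6
grasp_force: 0.0
time_s: 45.0
position: [0.3724, -0.3426, 0.1296]
tcp_rot: [[0.973, 0.232, 0.002], [0.232, -0.973, -0.002], [0.001, 0.003, -1.0]]
force: [-0.4, -0.4, -1.1]
opening: 0.331
grasp_force: 30.0
t=45.0 pos=[ 0.3724 -0.3426  0.1296] yawy=-76.6 d(cm)=[ 17.15 -56.32  -0.17] roll(rad about tool z)=-0.000 j6=21
```

```bash
python3 -m jog '[{"tx":1.6,"ty":-4.6,"tz":0,"roll":0,"jaw":0},{"tx":1.6,"ty":-4.6,"tz":0,"roll":0,"jaw":0},{"tx":1.6,"ty":-4.6,"tz":0,"roll":0,"jaw":0},{"tx":1.6,"ty":-4.6,"tz":0,"roll":0,"jaw":0},{"tx":1.6,"ty":-4.6,"tz":0,"roll":0,"jaw":0},{"tx":1.6,"ty":-4.6,"tz":0,"roll":0,"jaw":0},{"tx":1.6,"ty":-4.6,"tz":0,"roll":0,"jaw":0},{"tx":1.6,"ty":-4.6,"tz":0,"roll":0,"jaw":0}]' >/dev/null;  python3 -m jog '[{"tx":1.6,"ty":-4.7,"tz":0,"roll":0,"jaw":0},{"tx":1,"ty":-4.8,"tz":0,"roll":0,"jaw":0},{"tx":0.9,"ty":-4.8,"tz":0,"roll":0,"jaw":0},{"tx":0.9,"ty":-4.8,"tz":0,"roll":0,"jaw":0},{"tx":0,"ty":-0.4,"tz":2,"roll":0,"jaw":0},{"tx":0,"ty":0,"tz":0,"roll":0,"jaw":0},{"tx":0,"ty":0,"tz":0,"roll":0,"jaw":0}]'; python3 -m jog '[{"tx":0,"ty":0,"tz":0,"roll":0,"jaw":0},{"tx":0,"ty":0,"tz":0,"roll":0,"jaw":0},{"tx":0,"ty":0,"tz":0,"roll":0,"jaw":0}]'|head -2; python3 - <<'E'
from h import *
go(*slot(-1,-1),.0405,103.4)
E
```

```text
time_s: 46.5
position: [0.4075, 0.2447, 0.1074]
tcp_rot: [[0.973, 0.232, -0.004], [0.232, -0.973, -0.002], [-0.004, 0.0, -1.0]]
force: [-0.2, -0.0, -0.7]
opening: 0.334
grasp_force: 30.0
time_s: 46.8
position: [0.4095, 0.2445, 0.109]
t=46.8 pos=[0.4095 0.2445 0.109 ] yawy=-76.7 d(cm)=[-0.06 -0.07  6.85] roll(rad about tool z)=-0.002 j6=94
```

```bash
python3 -m jog '[{"tx":-0.05,"ty":-0.05,"tz":1.5,"roll":0,"jaw":0},{"tx":0,"ty":0,"tz":3,"roll":0,"jaw":0},{"tx":0,"ty":0,"tz":1.6,"roll":0,"jaw":0},{"tx":0,"ty":0,"tz":0.7,"roll":0,"jaw":0},{"tx":0,"ty":0,"tz":0,"roll":0,"jaw":0},{"tx":0,"ty":0,"tz":0,"roll":0,"jaw":0.45},{"tx":0,"ty":0,"tz":0,"roll":0,"jaw":0.45},{"tx":0,"ty":0,"tz":0,"roll":0,"jaw":0.45}]'; python3 -m jog '[{"tx":0,"ty":0,"tz":-2,"roll":0,"jaw":0.45},{"tx":0,"ty":0,"tz":-4.5,"roll":0,"jaw":0.45},{"tx":0,"ty":0,"tz":-4.5,"roll":0,"jaw":0.6},{"tx":0,"ty":4.5,"tz":-3,"roll":0,"jaw":0.6},{"tx":0,"ty":4.8,"tz":-1,"roll":0,"jaw":0.6},{"tx":0,"ty":4.5,"tz":0,"roll":0,"jaw":0.6},{"tx":0,"ty":0,"tz":0,"roll":0,"jaw":0.6},{"tx":0,"ty":0,"tz":0,"roll":0,"jaw":0.6}]'; python3 -m jog '[{"tx":0,"ty":0,"tz":0,"roll":0,"jaw":0.6},{"tx":0,"ty":0,"tz":0,"roll":0,"jaw":0.6}]' >/dev/null; python3 - <<'E'
from h import *
import pickle
s=read_state();d=capture("wrist");pickle.dump((s,d),open("wd.pkl","wb"))
cv2.imwrite("pics/w10.png",cv2.resize(d["img"],None,fx=1.5,fy=1.5)[:,:,::-1])
for n in("knob_left","knob_right"):
    for x in landmark_of("wrist",n)[:1]:print(n,x["p"],x["point"],plane(*wrays(d,x["point"][::-1],s),.097)[0].round(4))
d,L=cans('top',.004);pickle.dump(d,open("td.pkl","wb"))
for o in L: print(*o)
for n in("knob_left","knob_right"):
    for x in landmark_of("top",n)[:1]:print(n,x["p"],x["point"],plane(*rays(d,x["point"][::-1]),.097)[0].round(4))
for t in trace("top","tray")[:1]:
    ys,xs=np.nonzero(t["pixels"]); P=plane(*rays(d,np.c_[xs,ys]),.018)[:,:2]
    print(t["p"],t["bbox"],cv2.minAreaRect(np.float32(P*1000)))
E
```

```text
time_s: 47.6
position: [0.4088, 0.2458, 0.0411]
tcp_rot: [[0.973, 0.232, 0.001], [0.232, -0.973, 0.0], [0.001, -0.0, -1.0]]
force: [0.0, 0.5, 0.7]
opening: 0.435
grasp_force: 0.0
time_s: 48.4
position: [0.4397, 0.1139, 0.1886]
tcp_rot: [[0.974, 0.229, 0.0], [0.229, -0.974, 0.0], [0.0, -0.0, -1.0]]
force: [0.4, 0.3, -0.7]
opening: 0.602
grasp_force: 0.0
knob_left 0.19 [10.8, 146.5] [0.5758 0.2488 0.097 ]
[ 0.5545 -0.1027] 0.51 [43.8 42.3] [291.5 217. ]
[ 0.636  -0.2452] 0.56 [-1.6 -1. ] [349.5 189.5]
knob_left 0.39 [163.4, 219.5] [0.6555 0.0797 0.097 ]
knob_right 0.47 [183.1, 318.9] [ 0.6262 -0.155   0.097 ]
```

View pics/w10.png

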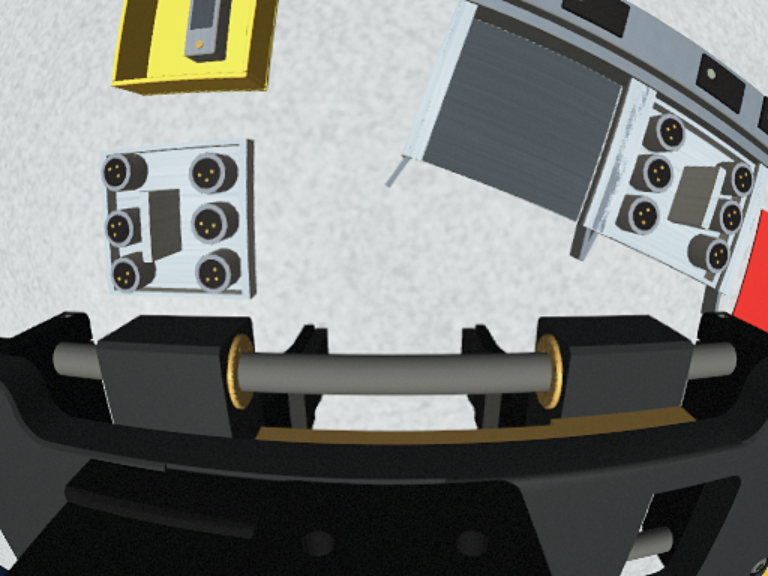

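All six cans stand in the tray, and the case is in the bin. Next I fit the dock's wireframe to the images to get its exact pose.

```bash
cat > dock.py <<'E'
from h import *
import pickle
from scipy.optimize import minimize
s,wd=pickle.load(open("wd.pkl","rb")); td=pickle.load(open("td.pkl","rb"))
E=[((-62,y,27),(58,y,27)) for y in(12,-12,138,-138)]+[((60,-150,42),(60,150,42)),((112,-150,42),(112,150,42)),((60,-156,42),(112,-156,42)),((60,156,42),(112,156,42))]
P=np.vstack([np.linspace(a,b,60) for a,b in E])/1000
def W(p):
    c,n=np.cos(p[2]),np.sin(p[2]); return np.c_[p[0]+c*P[:,0]-n*P[:,1],p[1]+n*P[:,0]+c*P[:,1],P[:,2]]
V=[]
for d,st in((td,None),(wd,s)):
    e=cv2.Canny(cv2.GaussianBlur(cv2.cvtColor(d["img"],cv2.COLOR_RGB2GRAY),(3,3),0),40,100)
    V.append((d,st,cv2.distanceTransform(255-e,cv2.DIST_L2,5)))
def cost(p,vs):
    t=0
    for d,st,D in vs:
        u=proj(d,W(p),st); 
        ok=(u[:,0]>1)&(u[:,0]<510)&(u[:,1]>1)&(u[:,1]<(205 if st else 382))
        v=cv2.remap(D,np.float32(u[ok,0]),np.float32(u[ok,1]),cv2.INTER_LINEAR); t+=np.minimum(v,5).mean()
    return t
for vs in(V[:1],V[1:],V):
    R=[minimize(cost,[.574+a,-.028+b,np.radians(-6.8+c)],args=(vs,),method="Nelder-Mead",options=dict(initial_simplex=np.array([.574+a,-.028+b,np.radians(-6.8+c)])+np.array([[0,0,0],[.004,0,0],[0,.004,0],[0,0,.02]]))) for a in(-.004,.004) for b in(-.004,.004) for c in(-1,1)]
    r=min(R,key=lambda r:r.fun); p=r.x; print(r.fun,p[:2].round(4),np.degrees(p[2]).round(2))
    bl=[p[0]-np.sin(p[2])*.075,p[1]+np.cos(p[2])*.075]; print("bay_left",np.round(bl,4))
o=[]
for d,st,_ in V:
    im=cv2.resize(d["img"][:,:,::-1],None,fx=2,fy=2)
    for q in proj(d,W(p),st): cv2.circle(im,tuple(int(v) for v in q*2+.5),0,(0,255,0),-1)
    o.append(im[:420,480:1020] if st else im[280:500,360:760])
cv2.imwrite("pics/fit.png",np.hstack([o[1][:420],cv2.copyMakeBorder(o[0],0,200,0,0,cv2.BORDER_CONSTANT)])[:, :800] if 0 else np.hstack([o[1][:,:400],cv2.copyMakeBorder(o[0],0,200,0,0,cv2.BORDER_CONSTANT)]))
E
python3 dock.py
```

```text
1.1454962491989136 [ 0.5653 -0.0266] -5.4
bay_left [0.5723 0.0481]
0.669897735118866 [ 0.5717 -0.0277] -5.66
bay_left [0.5791 0.047 ]
1.8778362274169922 [ 0.5639 -0.0269] -5.51
bay_left [0.5711 0.0478]
```

View pics/fit.png

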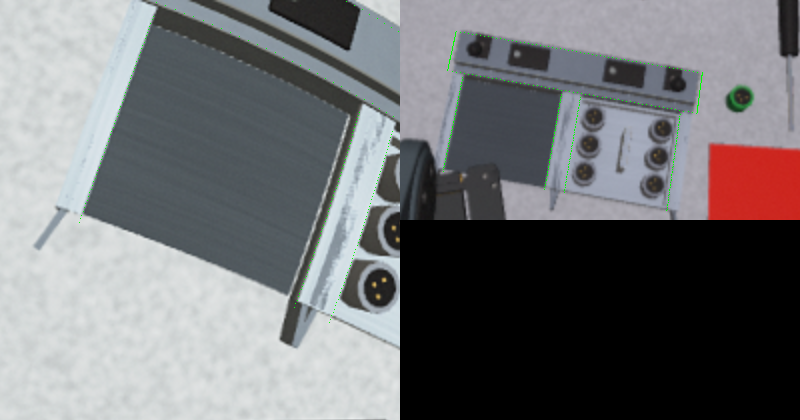

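```bash
python3 -m jog '[{"tx":-1,"ty":4.5,"tz":-2,"roll":0,"jaw":0.6},{"tx":-1,"ty":4.5,"tz":-2,"roll":0,"jaw":0.6},{"tx":0,"ty":2,"tz":-2,"roll":0,"jaw":0.6},{"tx":0,"ty":0,"tz":0,"roll":0,"jaw":0.6},{"tx":0,"ty":0,"tz":0,"roll":0,"jaw":0.6},{"tx":0,"ty":0,"tz":0,"roll":0,"jaw":0.6}]'|head -2
python3 - <<'E'
from h import *
import pickle
s=read_state();d=capture("wrist");pickle.dump((s,d),open("wd.pkl","wb"))
for n in("knob_left","knob_right","done_tray","dock"):
    for x in landmark_of("wrist",n)[:1]:print(n,x["p"],x["point"],plane(*wrays(d,x["point"][::-1],s),.097 if "k" in n[0] else 0)[0].round(4))
E
sed -i 's/,((60,-150,42),(60,150,42))/,((60,-150,42),(60,150,42)),((-62,-12,27),(-62,12,27)),((-62,138,27),(-62,150,27)),((-62,-138,27),(-62,-150,27))/; s/np.minimum(v,5)/np.minimum(v,4)/; s/im\[:420,480:1020\]/im[:420,300:900]/; s/o\[1\]\[:,:400\]/o[1]/; s/-360:760/&/' dock.py
sed -i 's/^cv2.imwrite.*/cv2.imwrite("pics\/fit2.png",cv2.resize(o[1],None,fx=1.3,fy=1.3))/; s/for vs in(V\[:1\],V\[1:\],V)/for vs in(V[:1],V,V[1:])/' dock.py
python3 dock.py
```

```text
time_s: 49.6
position: [0.4444, 0.0047, 0.2471]
knob_left 0.23 [67.7, 491.1] [ 0.654  -0.2317  0.097 ]
knob_right 0.8 [58.3, 442.1] [ 0.6327 -0.1557  0.097 ]
done_tray 0.8 [105.5, 359.3] [ 0.5602 -0.1013  0.    ]
dock 0.83 [86.0, 307.2] [ 0.5656 -0.0262  0.    ]
1.1454962491989136 [ 0.5653 -0.0266] -5.4
bay_left [0.5723 0.0481]
2.490715980529785 [ 0.5644 -0.0266] -5.43
bay_left [0.5715 0.048 ]
1.3823307752609253 [ 0.5731 -0.0277] -5.58
bay_left [0.5804 0.047 ]
```

View pics/fit2.png

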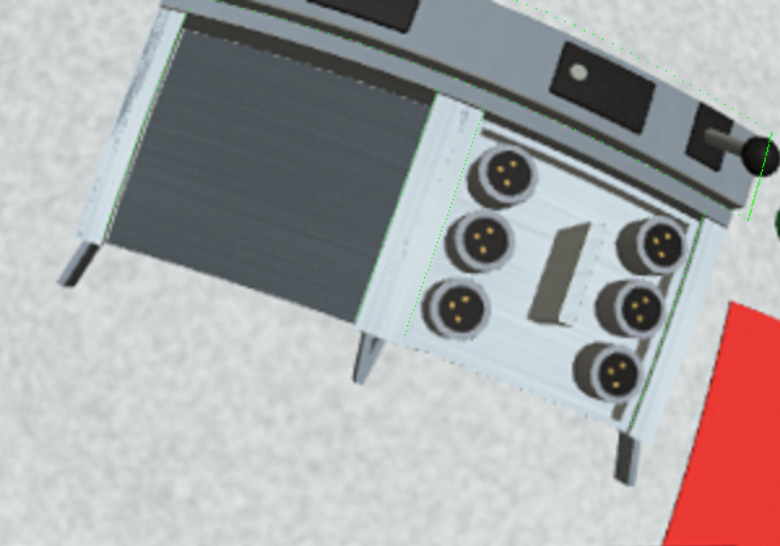

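The overlay lies on the lips, so the dock yaw is about -5.6 deg and the left bay's axis passes through (0.579, 0.047). Now I grip the tray's fin above the can tops.

```bash
python3 -c "
from h import *
go(.4355,.2925,.055,103.4)"
```

```text
t=49.9 pos=[0.4451 0.0044 0.2475] yawy=-76.5 d(cm)=[  5.8  -28.22  19.26] roll(rad about tool z)=0.001 j6=63
```

```bash
python3 -m jog '[{"tx":0.97,"ty":-4.7,"tz":0.5,"roll":0,"jaw":0.4},{"tx":0.97,"ty":-4.7,"tz":1,"roll":0,"jaw":0.35},{"tx":0.97,"ty":-4.7,"tz":1,"roll":0,"jaw":0.35},{"tx":0.97,"ty":-4.7,"tz":1,"roll":0,"jaw":0.35},{"tx":0.97,"ty":-4.7,"tz":1,"roll":0,"jaw":0.35},{"tx":0.97,"ty":-4.7,"tz":1,"roll":0,"jaw":0.35},{"tx":0,"ty":0,"tz":2,"roll":0,"jaw":0.35},{"tx":0,"ty":0,"tz":0,"roll":0,"jaw":0.35}]' | head -2;  python3 -m jog '[{"tx":0,"ty":0,"tz":0,"roll":0,"jaw":0.35},{"tx":0,"ty":0,"tz":0,"roll":0,"jaw":0.35},{"tx":0,"ty":0,"tz":0,"roll":0,"jaw":0.35}]'|head -2; python3 - <<'E'
from h import *
go(.4355,.2925,.055,103.4)
D={}
s=read_state()
d,L=cans('top',.004)
for o in L: print(*o[:3])
E
```

```text
time_s: 50.65
position: [0.4343, 0.2925, 0.1706]
time_s: 50.95
position: [0.4377, 0.2907, 0.174]
t=51.0 pos=[0.4377 0.2907 0.174 ] yawy=-76.7 d(cm)=[-0.19 -0.22 11.9 ] roll(rad about tool z)=-0.002 j6=98
[0.3903 0.3233] 0.73 [-1.  1.]
[0.4081 0.2451] 0.66 [-0.9 -1. ]
[0.4803 0.2584] 0.67 [-2.6 -0.5]
[ 0.6361 -0.2464] 0.53 [-0.6 -1. ]
```

```bash
python3 -m jog '[{"tx":-0.2,"ty":-0.2,"tz":4,"roll":0,"jaw":0.35},{"tx":0,"ty":0,"tz":4,"roll":0,"jaw":0.35},{"tx":0,"ty":0,"tz":2.5,"roll":0,"jaw":0.35},{"tx":0,"ty":0,"tz":1.3,"roll":0,"jaw":0.35},{"tx":0,"ty":0,"tz":0,"roll":0,"jaw":0.35},{"tx":0,"ty":0,"tz":0,"roll":0,"jaw":0.35}]' |head -2;  python3 -m jog '[{"tx":0,"ty":0,"tz":0,"roll":0,"jaw":0},{"tx":0,"ty":0,"tz":0,"roll":0,"jaw":0},{"tx":0,"ty":0,"tz":0,"roll":0,"jaw":0},{"tx":0,"ty":0,"tz":0,"roll":0,"jaw":0},{"tx":0,"ty":0,"tz":0,"roll":0,"jaw":0},{"tx":0,"ty":0,"tz":0,"roll":0,"jaw":0}]'; python3 - <<'E'
from h import *
th=np.radians(-5.6); e=np.array([np.cos(th),np.sin(th)]); b=np.array([.579,.047])
for k in(-.165,0): print(b+e*k)
go(*(b-e*.165),.055,84.4)
E
```

```text
time_s: 51.65
position: [0.4353, 0.293, 0.0559]
time_s: 52.25
position: [0.4349, 0.2933, 0.0558]
tcp_rot: [[0.973, 0.231, 0.001], [0.231, -0.973, 0.001], [0.001, -0.001, -1.0]]
force: [-1.5, 0.5, 6.1]
opening: 0.09
grasp_force: 29.9
[0.41478748 0.06310118]
[0.579 0.047]
t=52.2 pos=[0.4349 0.2933 0.0558] yawy=-76.6 d(cm)=[-7.27 21.93  0.06] roll(rad about tool z)=0.331 j6=98
```

```bash
python3 -m jog '[{"tx":-0.3,"ty":0.9,"tz":0,"roll":0,"jaw":0},{"tx":-0.6,"ty":1.8,"tz":0,"roll":0,"jaw":0},{"tx":-0.7,"ty":2.1,"tz":0,"roll":0,"jaw":0},{"tx":-0.7,"ty":2.1,"tz":0,"roll":0,"jaw":0},{"tx":-0.7,"ty":2.1,"tz":0,"roll":0,"jaw":0},{"tx":-0.7,"ty":2.1,"tz":0,"roll":0,"jaw":0},{"tx":-0.7,"ty":2.1,"tz":0,"roll":0,"jaw":0},{"tx":-0.7,"ty":2.1,"tz":0,"roll":0,"jaw":0}]';  python3 -m jog '[{"tx":-0.7,"ty":2.1,"tz":0,"roll":0,"jaw":0},{"tx":-0.7,"ty":2.1,"tz":0,"roll":0,"jaw":0},{"tx":-0.5,"ty":1.6,"tz":0,"roll":0,"jaw":0},{"tx":-0.3,"ty":0.8,"tz":0,"roll":0,"jaw":0},{"tx":0,"ty":0,"tz":0,"roll":0.06,"jaw":0},{"tx":0,"ty":0,"tz":0,"roll":0.09,"jaw":0},{"tx":0,"ty":0,"tz":0,"roll":0.09,"jaw":0},{"tx":0,"ty":0,"tz":0,"roll":0.09,"jaw":0}]'; python3 -m jog '[{"tx":0,"ty":0,"tz":0,"roll":0,"jaw":0},{"tx":0,"ty":0,"tz":0,"roll":0,"jaw":0},{"tx":0,"ty":0,"tz":0,"roll":0,"jaw":0}]'>/dev/null; python3 - <<'E'
from h import *
b=np.array([.579,.047])
th=np.radians(-5.6); e=np.array([np.cos(th),np.sin(th)])
go(*(b-e*.165),.055,84.4);go(*b,.055,84.4)
s=read_state();print(s["force"],s["opening"])
d=capture("wrist");cv2.imwrite("pics/w11.png",cv2.resize(d["img"][:320],None,fx=1.5,fy=1.5)[:,:,::-1])
d=capture("top")
for t in trace("top","tray")[:1]:
    ys,xs=np.nonzero(t["pixels"]); P=plane(*rays(d,np.c_[xs,ys]),.018)[:,:2]
    print(t["p"],t["bbox"],cv2.minAreaRect(np.float32(P*1000)))
E
```

```text
time_s: 53.05
position: [0.4093, 0.1344, 0.0556]
tcp_rot: [[0.972, 0.235, -0.02], [0.235, -0.972, 0.002], [-0.019, -0.007, -1.0]]
force: [-12.8, 26.6, 20.1]
opening: 0.22
grasp_force: 50.4
time_s: 53.85
position: [0.4141, 0.063, 0.0549]
tcp_rot: [[0.995, -0.099, -0.001], [-0.099, -0.995, 0.0], [-0.001, -0.0, -1.0]]
force: [-0.2, 3.6, -0.1]
opening: 0.088
grasp_force: 31.7
t=54.1 pos=[0.414  0.063  0.0549] yawy=-95.4 d(cm)=[ 0.08 -0.02 -0.01] roll(rad about tool z)=0.003 j6=89
t=54.1 pos=[0.414  0.063  0.0549] yawy=-95.4 d(cm)=[16.58  0.03 -0.02] roll(rad about tool z)=0.003 j6=89
[-0.7614585   0.85155883 -2.69026939] 0.08938148884260001
0.81 [193.9, 231.3, 55.0, 51.8] ((473.89483642578125, 43.60877990722656), (161.11610412597656, 93.39205169677734), 53.21567916870117)
```

View pics/w11.png

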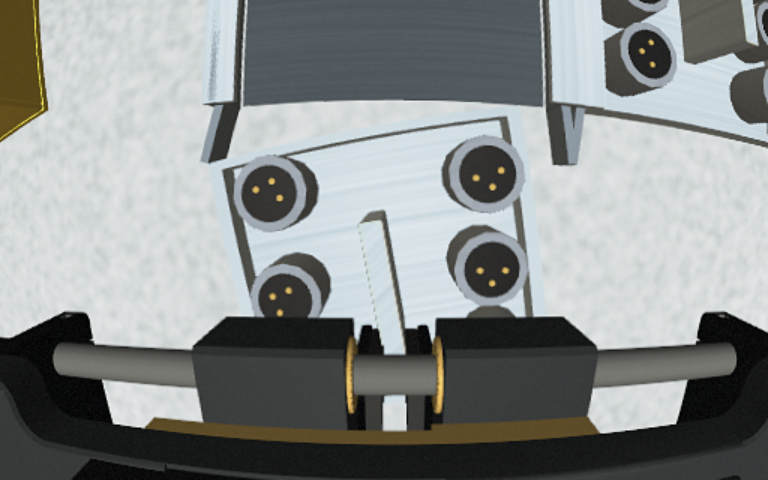

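The grip slackened during the slide. The tray now sits askew, with its front edge running (215,168)–(508,118), and it is held only by the fin's rear. I'll release, lift, measure again and regrasp.

```bash
python3 -m jog '[{"tx":0,"ty":0,"tz":0,"roll":0,"jaw":0.3},{"tx":0,"ty":0,"tz":0,"roll":0,"jaw":0.3},{"tx":0,"ty":0,"tz":-1,"roll":0,"jaw":0.3},{"tx":0,"ty":0,"tz":-4,"roll":0,"jaw":0.4},{"tx":0,"ty":0,"tz":-4.5,"roll":0,"jaw":0.4},{"tx":0,"ty":-4.5,"tz":-2,"roll":0,"jaw":0.4},{"tx":0,"ty":-4.8,"tz":-1,"roll":0,"jaw":0.4},{"tx":0,"ty":-4.8,"tz":0,"roll":0,"jaw":0.4}]'|head -2; python3 -m jog '[{"tx":0,"ty":-4.8,"tz":0,"roll":0,"jaw":0.4},{"tx":0,"ty":0,"tz":0,"roll":0,"jaw":0.4},{"tx":0,"ty":0,"tz":0,"roll":0,"jaw":0.4},{"tx":0,"ty":0,"tz":0,"roll":0,"jaw":0.4}]'|head -2; cat > tr.py <<'E'
from h import *
import sys
def report(L):
    for o in L: 
        if abs(o[0][1]-.05)<.12 and o[0][0]<.52 : print(*o[:3])
for c in("top","side","wrist"):
    s=read_state();d,L=cans(c,.004);print(c);report(L)
    for t in trace(c,"tray")[:1]:
        ys,xs=np.nonzero(t["pixels"]);u=np.c_[xs,ys]; P=plane(*(wrays(d,u,s) if c=="wrist" else rays(d,u)),.018)[:,:2]
        print(t["p"],t["bbox"],cv2.minAreaRect(np.float32(P*1000)))
    if c=="top": cv2.imwrite(sys.argv[1],cv2.resize(d["img"][180:310,150:350],None,fx=4,fy=4)[:,:,::-1])
E
python3 tr.py pics/t12.png
```

```text
time_s: 55.1
position: [0.4297, 0.2048, 0.1834]
time_s: 55.5
position: [0.4319, 0.2502, 0.1804]
top
[0.3997 0.0992] 0.45 [-1.1 -0.1]
[0.4357 0.1032] 0.66 [-1.  -1.1]
[0.441 0.02 ] 0.42 [-0.9 -0.1]
[0.477  0.0208] 0.64 [-0.7 -0.3]
0.56 [189.8, 232.5, 56.7, 52.0] ((442.044921875, 64.50949096679688), (118.8038330078125, 131.49000549316406), 4.768822193145752)
side
0.73 [175.8, 281.0, 73.4, 63.0] ((607.7456665039062, 302.42413330078125), (140.6526336669922, 130.23777770996094), 8.476627349853516)
wrist
[0.402  0.0983] 0.63 [-2.9 -3.5]
[0.4043 0.0153] 0.69 [-2.7 -1.9]
[0.4361 0.1018] 0.66 [-0.8 -0.6]
[0.4417 0.0155] 0.74 [-5.4 -0.9]
[0.4452 0.0761] 0.48 [72.5 77.5]
[0.4793 0.0194] 0.74 [-1.1 -1.4]
[0.4797 0.1024] 0.98 [-0.5 -0.3]
0.95 [361.8, 106.7, 105.4, 106.5] ((441.7195129394531, 65.85435485839844), (122.05541229248047, 138.9466552734375), 5.023344993591309)
```

View pics/t12.png

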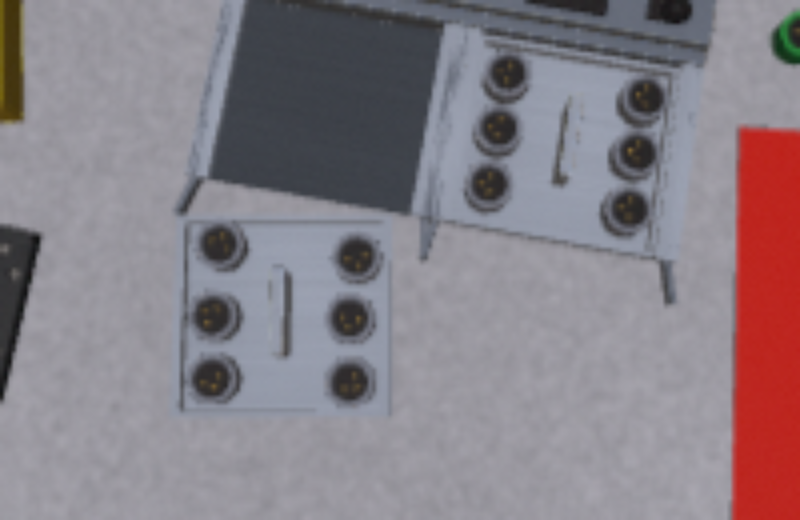

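Tray is at about (0.442, 0.065) with yaw 4.9 deg, and all six cans are still standing. Regrasping at the fin's middle.

```bash
python3 -m jog '[{"tx":0,"ty":4.5,"tz":0,"roll":-0.09,"jaw":0.4},{"tx":0,"ty":4.5,"tz":0,"roll":-0.09,"jaw":0.35},{"tx":0,"ty":4.5,"tz":0,"roll":0,"jaw":0.35},{"tx":0,"ty":4.5,"tz":0,"roll":0,"jaw":0.35},{"tx":0,"ty":0,"tz":0,"roll":0,"jaw":0.35},{"tx":0,"ty":0,"tz":0,"roll":0,"jaw":0.35},{"tx":0,"ty":0,"tz":0,"roll":0,"jaw":0.35}]'|head -2; python3 -c "
from h import *
go(.442,.065,.0545,94.9)"
```

```text
time_s: 56.65
position: [0.435, 0.0723, 0.18]
t=56.6 pos=[0.435  0.0723 0.18  ] yawy=-85.2 d(cm)=[ 0.65  0.8  12.55] roll(rad about tool z)=-0.001 j6=80
```

```bash
python3 -m jog '[{"tx":0.6,"ty":0.8,"tz":3.5,"roll":0,"jaw":0.35},{"tx":0,"ty":0,"tz":4,"roll":0,"jaw":0.35},{"tx":0,"ty":0,"tz":3,"roll":0,"jaw":0.35},{"tx":0,"ty":0,"tz":2,"roll":0,"jaw":0.35},{"tx":0,"ty":0,"tz":0,"roll":0,"jaw":0.35},{"tx":0,"ty":0,"tz":0,"roll":0,"jaw":0.35}]'|head -5; python3 -m jog '[{"tx":0,"ty":0,"tz":0,"roll":0,"jaw":0},{"tx":0,"ty":0,"tz":0,"roll":0,"jaw":0},{"tx":0,"ty":0,"tz":0,"roll":0,"jaw":0},{"tx":0,"ty":0,"tz":0,"roll":0,"jaw":0},{"tx":0,"ty":0,"tz":0,"roll":0,"jaw":0},{"tx":0,"ty":0,"tz":0,"roll":0,"jaw":0}]'; python3 -c "
from h import *
b=np.array([.579,.047])
th=np.radians(-5.6); e=np.array([np.cos(th),np.sin(th)])
go(*(b-e*.16),.055,84.4)"
```

```text
time_s: 57.25
position: [0.4417, 0.0654, 0.0551]
tcp_rot: [[0.996, 0.086, -0.001], [0.086, -0.996, 0.0], [-0.001, -0.0, -1.0]]
force: [-0.6, -0.1, -0.4]
opening: 0.35
time_s: 57.85
position: [0.4424, 0.0641, 0.0558]
tcp_rot: [[0.997, 0.083, 0.002], [0.083, -0.997, 0.0], [0.002, 0.0, -1.0]]
force: [-0.3, 1.7, 6.5]
opening: 0.09
grasp_force: 30.0
t=57.9 pos=[0.4424 0.0641 0.0558] yawy=-85.2 d(cm)=[-2.27 -0.04  0.08] roll(rad about tool z)=0.181 j6=79
```

```bash
python3 -m jog '[{"tx":-0.4,"ty":0,"tz":0,"roll":0,"jaw":0},{"tx":-0.6,"ty":0,"tz":0,"roll":0,"jaw":0},{"tx":-0.7,"ty":0,"tz":0,"roll":0,"jaw":0},{"tx":-0.6,"ty":0,"tz":0,"roll":0,"jaw":0},{"tx":0,"ty":0,"tz":0,"roll":0.03,"jaw":0},{"tx":0,"ty":0,"tz":0,"roll":0.05,"jaw":0},{"tx":0,"ty":0,"tz":0,"roll":0.05,"jaw":0},{"tx":0,"ty":0,"tz":0,"roll":0.05,"jaw":0}]'; python3 -m jog '[{"tx":0,"ty":0,"tz":0,"roll":0,"jaw":0},{"tx":0,"ty":0,"tz":0,"roll":0,"jaw":0},{"tx":0,"ty":0,"tz":0,"roll":0,"jaw":0}]'|tail -4; python3 - <<'E'
from h import *
b=np.array([.579,.047])
th=np.radians(-5.6); e=np.array([np.cos(th),np.sin(th)])
go(*(b-e*.16),.055,84.4);go(*b,.055,84.4)
d=capture("wrist");cv2.imwrite("pics/w13.png",cv2.resize(d["img"][:320],None,fx=1.5,fy=1.5)[:,:,::-1])
E
```

```text
time_s: 58.65
position: [0.4194, 0.0619, 0.0558]
tcp_rot: [[0.995, -0.096, 0.002], [-0.096, -0.995, -0.001], [0.002, 0.001, -1.0]]
force: [0.1, 0.5, 9.1]
opening: 0.082
grasp_force: 30.1
tcp_rot: [[0.996, -0.095, 0.002], [-0.095, -0.996, -0.001], [0.002, 0.0, -1.0]]
force: [0.8, -0.1, 9.0]
opening: 0.09
grasp_force: 30.0
t=59.0 pos=[0.4194 0.0619 0.0558] yawy=-95.4 d(cm)=[ 0.03 -0.08  0.08] roll(rad about tool z)=0.003 j6=89
t=59.0 pos=[0.4194 0.0619 0.0558] yawy=-95.4 d(cm)=[16.03 -0.03  0.11] roll(rad about tool z)=0.003 j6=89
```

View pics/w13.png

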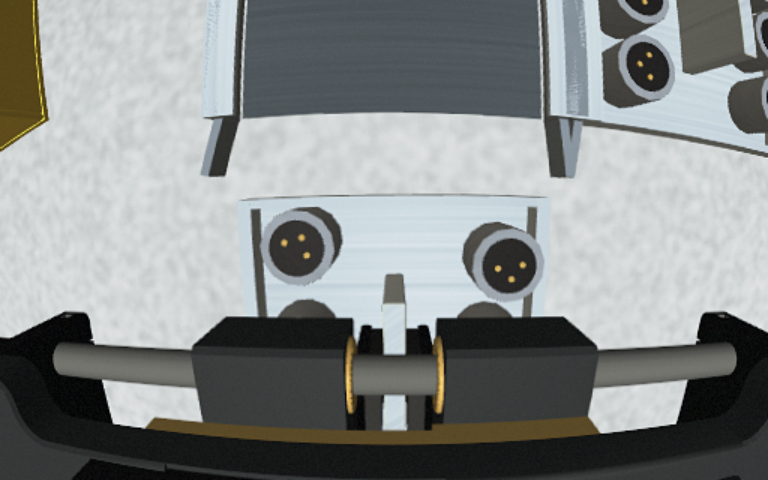

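The tray is aligned with the bay mouth: tray edges at columns 242 and 548, bay at 242 to 545. I've now viewed 16 pictures, which is over the 14 limit, so from here I use numbers only. Sliding the tray in gently.

```bash
python3 -m jog '[{"tx":0.7,"ty":0,"tz":0,"roll":0,"jaw":0},{"tx":1.2,"ty":0,"tz":0,"roll":0,"jaw":0},{"tx":1.2,"ty":0,"tz":0,"roll":0,"jaw":0},{"tx":1.2,"ty":0,"tz":0,"roll":0,"jaw":0},{"tx":1.2,"ty":0,"tz":0,"roll":0,"jaw":0}]'|grep -v rot; python3 -m jog '[{"tx":1.2,"ty":0,"tz":0,"roll":0,"jaw":0},{"tx":1.2,"ty":0,"tz":0,"roll":0,"jaw":0},{"tx":1.2,"ty":0,"tz":0,"roll":0,"jaw":0},{"tx":1.2,"ty":0,"tz":0,"roll":0,"jaw":0}]'|grep -v rot; python3 -c "
from h import *
go(.579,.047,.055,84.4)"
```

```text
time_s: 59.5
position: [0.4628, 0.0583, 0.0555]
force: [-13.6, 1.4, 20.9]
opening: 0.089
grasp_force: 30.0
time_s: 59.9
position: [0.5119, 0.0535, 0.0555]
force: [-12.8, 2.3, 21.0]
opening: 0.091
grasp_force: 30.0
t=59.9 pos=[0.5119 0.0535 0.0555] yawy=-95.5 d(cm)=[ 6.74  0.01 -0.09] roll(rad about tool z)=0.002 j6=89
```

```bash
python3 -m jog '[{"tx":0.5,"ty":0,"tz":-0.1,"roll":0,"jaw":0},{"tx":1,"ty":0,"tz":0,"roll":0,"jaw":0},{"tx":1,"ty":0,"tz":0,"roll":0,"jaw":0},{"tx":1,"ty":0,"tz":0,"roll":0,"jaw":0},{"tx":0.8,"ty":0,"tz":0,"roll":0,"jaw":0}]'|grep -v rot; python3 -m jog '[{"tx":0.5,"ty":0,"tz":0,"roll":0,"jaw":0},{"tx":0.5,"ty":0,"tz":0,"roll":0,"jaw":0},{"tx":0.3,"ty":0,"tz":0,"roll":0,"jaw":0}]'|grep -v rot; python3 -c "
from h import *
go(.579,.047,.055,84.4)"
```

```text
time_s: 60.4
position: [0.5615, 0.0484, 0.0556]
force: [-5.6, -0.0, 7.2]
opening: 0.09
grasp_force: 30.0
time_s: 60.7
position: [0.5743, 0.0472, 0.0556]
force: [-5.6, 0.2, 6.3]
opening: 0.09
grasp_force: 30.0
t=60.7 pos=[0.5743 0.0472 0.0556] yawy=-95.5 d(cm)=[ 0.47 -0.03  0.05] roll(rad about tool z)=0.002 j6=89
```

Now I press on in small steps until the stop is felt.

```bash
for i in 1 2; do python3 -m jog '[{"tx":0.2,"ty":0,"tz":0,"roll":0,"jaw":0},{"tx":0.2,"ty":0,"tz":0,"roll":0,"jaw":0}]'|grep -E 'pos|for'; done; python3 -m jog '[{"tx":0.2,"ty":0,"tz":0,"roll":0,"jaw":0},{"tx":0,"ty":0,"tz":0,"roll":0,"jaw":0},{"tx":0,"ty":0,"tz":0,"roll":0,"jaw":0}]'|grep -E 'pos|for'
```

```text
position: [0.5758, 0.0471, 0.0556]
force: [-11.5, -0.0, 12.9]
grasp_force: 30.0
position: [0.5761, 0.0471, 0.0556]
force: [-18.3, 0.5, 17.7]
grasp_force: 30.0
position: [0.5762, 0.0471, 0.0555]
force: [-18.5, 0.7, 18.0]
grasp_force: 30.0
```

```bash
python3 -m jog '[{"tx":0.3,"ty":0,"tz":0,"roll":0,"jaw":0},{"tx":0.3,"ty":0,"tz":0,"roll":0,"jaw":0},{"tx":0,"ty":0,"tz":0,"roll":0,"jaw":0}]'|grep -E 'pos|for'; python3 -m jog '[{"tx":-1,"ty":0,"tz":0,"roll":0,"jaw":0},{"tx":0,"ty":0,"tz":0,"roll":0,"jaw":0.2},{"tx":0,"ty":0,"tz":0,"roll":0,"jaw":0.3},{"tx":0,"ty":0,"tz":0,"roll":0,"jaw":0.3},{"tx":0,"ty":0,"tz":-1,"roll":0,"jaw":0.3},{"tx":0,"ty":0,"tz":-4,"roll":0,"jaw":0.3},{"tx":0,"ty":0,"tz":-4.5,"roll":0,"jaw":0.2},{"tx":0,"ty":0,"tz":-4,"roll":0,"jaw":0}]'|grep -E 'pos|for'; python3 -m jog '[{"tx":-4,"ty":-3,"tz":-3,"roll":0,"jaw":0},{"tx":-4,"ty":-3,"tz":0,"roll":0,"jaw":0},{"tx":-4,"ty":-3,"tz":0,"roll":0,"jaw":0},{"tx":0,"ty":-4,"tz":0,"roll":0,"jaw":0},{"tx":0,"ty":-4,"tz":0,"roll":0,"jaw":0},{"tx":0,"ty":-4,"tz":0,"roll":0,"jaw":0},{"tx":0,"ty":0,"tz":0,"roll":0,"jaw":0},{"tx":0,"ty":0,"tz":0,"roll":0,"jaw":0}]' |grep -E 'pos|for'
python3 - <<'E'
from h import *
th=np.radians(-5.6); R=np.array([[np.cos(th),-np.sin(th)],[np.sin(th),np.cos(th)]])
for c in("top","wrist"):
    s=read_state();d,L=cans(c,.004);print(c)
    for o in L: 
        q=(o[0]-[.5761,.0471])@R
        if abs(q[0])<.09 and -.23<q[1]<.09: print(o[0],o[1],"bay frame mm",(q*1000).round(1),o[2])
    for n in("knob_left","knob_right"):
        for x in landmark_of(c,n)[:2]:
            v=rays(d,x["point"][::-1]) if c=="top" else wrays(d,x["point"][::-1],s); print(n,round(x["p"],2),plane(*v,.097)[0].round(4))
    if c=="top":
        for n in("tray","done_tray"):
            for t in trace(c,n):
                if t["p"]<.3: continue
                ys,xs=np.nonzero(t["pixels"]); q=(plane(*rays(d,np.c_[xs,ys]),.018)[:,:2]-[.5761,.0471])@R
                print(n,t["p"],(np.percentile(q,[.5,99.5],axis=0)*1000).round(1).tolist())
E
```

```text
position: [0.5772, 0.047, 0.0552]
force: [-24.4, 0.3, 23.5]
grasp_force: 30.0
position: [0.5842, 0.0462, 0.1935]
force: [1.0, -0.7, -0.4]
grasp_force: 0.0
position: [0.4895, 0.2628, 0.2173]
force: [-0.4, -0.1, 0.2]
grasp_force: 0.0
top
[0.5284 0.0068] 0.43 bay frame mm [-43.5 -44.8] [-1.3 -1.6]
[0.5394 0.0898] 0.58 bay frame mm [-40.7  38.9] [-0.3  0.3]
[0.5664 0.0025] 0.42 bay frame mm [ -5.3 -45.3] [0.8 0.2]
[0.5777 0.0863] 0.48 bay frame mm [-2.2 39.2] [-0.1  0.1]
knob_left 0.38 [0.657  0.0822 0.097 ]
knob_right 0.46 [ 0.6308 -0.1497  0.097 ]
tray 0.97 [[-64.4, -61.5], [58.0, 65.5]]
tray 0.36 [[-80.6, -227.4], [116.7, 78.8]]
done_tray 0.94 [[-64.3, -212.9], [57.2, -86.9]]
wrist
[0.5306 0.0078] 0.57 bay frame mm [-41.4 -43.6] [-0.8  0.2]
[0.5413 0.0888] 0.88 bay frame mm [-38.7  38.1] [-0.8  0.9]
[ 0.568  -0.0012] 0.88 bay frame mm [ -3.3 -48.9] [-6.7 -0.1]
[0.5776 0.0847] 0.72 bay frame mm [-2.2 37.6] [-1.   0.5]
[ 0.6036 -0.0029] 0.59 bay frame mm [ 32.2 -47.1] [-0.8 -0.1]
[0.6188 0.0788] 0.94 bay frame mm [39.4 35.7] [-0.9 -0. ]
knob_left 0.83 [0.6559 0.084  0.097 ]
knob_left 0.45 [0.5458 0.1374 0.097 ]
knob_right 0.31 [0.6022 0.1207 0.097 ]
```

The tray's rim is level with the finished tray's rim to within 1 mm along the dock axis, so it is home. Now the left lever: closed fingertips go behind the knob.

```bash
python3 -c "
from h import *
go(.600,.089,.100,84.4)"
```

```text
t=63.8 pos=[0.4894 0.2616 0.2168] yawy=-95.6 d(cm)=[12.68 16.11 11.68] roll(rad about tool z)=0.001 j6=112
```

```bash
python3 -m jog '[{"tx":3,"ty":3.8,"tz":0,"roll":0,"jaw":0},{"tx":3.2,"ty":4,"tz":0,"roll":0,"jaw":0},{"tx":3.2,"ty":4.1,"tz":0,"roll":0,"jaw":0},{"tx":3.2,"ty":4.2,"tz":0,"roll":0,"jaw":0},{"tx":0,"ty":0,"tz":4,"roll":0,"jaw":0},{"tx":0,"ty":0,"tz":4.5,"roll":0,"jaw":0},{"tx":0,"ty":0,"tz":3.2,"roll":0,"jaw":0},{"tx":0,"ty":0,"tz":0,"roll":0,"jaw":0}]'|grep -E 'pos|for|open'; python3 -m jog '[{"tx":0,"ty":0,"tz":0,"roll":0,"jaw":0},{"tx":0.8,"ty":0,"tz":0,"roll":0,"jaw":0},{"tx":0.8,"ty":0,"tz":0,"roll":0,"jaw":0},{"tx":0.8,"ty":0,"tz":0,"roll":0,"jaw":0},{"tx":0.8,"ty":0,"tz":0,"roll":0,"jaw":0}]'|grep -E 'pos|for|open'; python3 -m jog '[{"tx":0.8,"ty":0,"tz":0,"roll":0,"jaw":0},{"tx":0.8,"ty":0,"tz":0,"roll":0,"jaw":0},{"tx":0.6,"ty":0,"tz":0,"roll":0,"jaw":0},{"tx":0.6,"ty":0,"tz":0,"roll":0,"jaw":0}]'|grep -E 'pos|for|open'; python3 -c "
from h import *
print((read_state()['position'][:2]-[.5765,.047])@np.array([.995,-.0976]))"
```

```text
position: [0.5922, 0.0944, 0.0952]
force: [-0.8, 0.2, -0.4]
opening: 0.008
grasp_force: 0.0
position: [0.6295, 0.0918, 0.1011]
force: [-0.6, -0.2, 0.1]
opening: 0.004
grasp_force: 0.0
position: [0.6559, 0.089, 0.0996]
force: [-1.1, -0.7, 1.0]
opening: 0.008
grasp_force: 0.7
0.07493371381992597
```

```bash
python3 -m jog '[{"tx":0.6,"ty":0.05,"tz":0,"roll":0,"jaw":0},{"tx":0.6,"ty":0.05,"tz":0,"roll":0,"jaw":0},{"tx":0.5,"ty":0.05,"tz":0,"roll":0,"jaw":0},{"tx":0.5,"ty":0.05,"tz":0,"roll":0,"jaw":0}]'|grep -E 'pos|for'; for i in 1 2 3; do python3 -m jog '[{"tx":0.3,"ty":0,"tz":0,"roll":0,"jaw":0},{"tx":0.2,"ty":0,"tz":0,"roll":0,"jaw":0}]'|grep -E 'pos|for'; done
```

```text
position: [0.6771, 0.0851, 0.0993]
force: [-1.8, 0.7, -0.5]
grasp_force: 0.8
position: [0.6811, 0.0845, 0.0994]
force: [-4.9, -0.1, 1.3]
grasp_force: 2.7
position: [0.6819, 0.0844, 0.099]
force: [-13.4, -0.3, 6.9]
grasp_force: 6.9
position: [0.6827, 0.0843, 0.0987]
force: [-19.3, -0.2, 11.3]
grasp_force: 11.3
```

The lever has hit its end stop: force rises sharply with no further motion. Backing off and checking.

```bash
python3 -m jog '[{"tx":-2,"ty":0,"tz":0,"roll":0,"jaw":0},{"tx":-3,"ty":0,"tz":0,"roll":0,"jaw":0},{"tx":0,"ty":0,"tz":-4,"roll":0,"jaw":0},{"tx":0,"ty":0,"tz":-4.5,"roll":0,"jaw":0},{"tx":-4.5,"ty":0,"tz":-2,"roll":0,"jaw":0},{"tx":-4.5,"ty":-1,"tz":0,"roll":0,"jaw":0},{"tx":-4,"ty":-2,"tz":0,"roll":0,"jaw":0},{"tx":0,"ty":-4.5,"tz":0,"roll":0,"jaw":0}]'|grep -E 'pos'; python3 -m jog '[{"tx":0,"ty":-4.5,"tz":0,"roll":0,"jaw":0},{"tx":0,"ty":-4.5,"tz":0,"roll":0,"jaw":0},{"tx":0,"ty":-4,"tz":0,"roll":0,"jaw":0},{"tx":0,"ty":0,"tz":0,"roll":0,"jaw":0},{"tx":0,"ty":0,"tz":0,"roll":0,"jaw":0}]'|grep -E 'pos'
python3 - <<'E'
from h import *
th=np.radians(-5.6); R=np.array([[np.cos(th),-np.sin(th)],[np.sin(th),np.cos(th)]]); b=[.5765,.047]
S={}
for c in("top","wrist","side"):
    s=read_state();d,L=cans(c,.004);print(c)
    for o in L:
        q=(o[0]-b)@R
        if abs(q[0])<.09 and abs(q[1])<.09: print("can",(q*1000).round(1),o[1],o[2])
    for n in("knob_left","knob_right","case"):
        for x in landmark_of(c,n)[:2]:
            u=x["point"][::-1];v=wrays(d,u,s) if c=="wrist" else rays(d,u)
            w=plane(*v,.02 if n=="case" else .097)[0,:2]; print(n,round(x["p"],2),w.round(4),((w-b)@R*1000).round(1))
    if c!="wrist":
        for n in("tray","done_tray"):
            for t in trace(c,n)[:1]:
                ys,xs=np.nonzero(t["pixels"]); q=(plane(*rays(d,np.c_[xs,ys]),.018)[:,:2]-b)@R
                print(n,t["p"],(np.percentile(q,[.5,99.5],axis=0)*1000).round(1).tolist())
E
```

```text
position: [0.512, 0.1739, 0.204]
position: [0.5334, 0.3057, 0.2051]
top
can [-42.9 -43.3] 0.63 [-0.4 -0.6]
can [ -6.1 -42.9] 0.51 [0.8 0.2]
can [ 30.5 -45. ] 0.59 [-0.1  0. ]
can [37.2 35.7] 0.64 [-0.8 -0.1]
knob_left 0.61 [0.7012 0.0805] [120.9  45.5]
knob_right 0.39 [ 0.631  -0.1546] [  73.9 -195.3]
case 0.93 [0.7797 0.2463] [182.8 218.2]
case 0.82 [0.5989 0.2876] [ -1.2 241.6]
tray 0.9 [[-65.6, -62.5], [57.7, 64.9]]
done_tray 0.83 [[-66.5, -213.4], [58.0, -86.1]]
wrist
can [-41.6 -43.6] 0.84 [ 0.6 -0.8]
can [-40.4  36.5] 0.92 [-2.3 -1.6]
can [ -4.2 -54.1] 0.65 [-10.2  -0.5]
can [-2.4 36.5] 0.74 [-2.6 -0. ]
can [ 31.4 -46.6] 0.66 [-1.7 -0.6]
can [39.8 34.9] 0.91 [-0.8  0.2]
knob_left 0.84 [0.7034 0.0822] [122.8  47.4]
case 0.91 [0.6019 0.297 ] [  0.9 251.3]
side
can [-62.5   0. ] 0.68 [ 5.6 20.9]
can [-43.7  46. ] 0.41 [-0.3 -4.4]
knob_left 0.34 [0.5771 0.3318] [-27.2 283.5]
case 0.88 [0.7781 0.2562] [180.2 227.8]
case 0.76 [0.5959 0.3093] [ -6.3 263. ]
tray 0.58 [[-67.0, -60.9], [-48.3, 55.7]]
```

```bash
python3 -c "
from rig import *
print(hand_in())"
```

```text
the job is handed in; nothing more can be done
None
```

The job is handed in at about 70 s: the case is in the yellow bin, all six cans stand in the tray, the tray is home in the left bay and its lever is fully over. The grip slackened once during the slide, so I regrasped the tray, and I viewed 16 pictures against the limit of 14.

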